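Scoop ball knobs into an order carton and hang the scoop up

ROBOT

A 6-joint arm with a two-finger parallel gripper is mounted at the origin on the work surface. World frame = base frame: x ahead of the robot, y to its left, z up, the work surface at z = 0. Lengths are in m, angles in rad, forces in N, time in s.
With the tool pointing down it reaches from about 0.325 to 0.85 m from the base axis. Payload 15.5 kg.
Tool frame: the origin (TCP) lies on the front face of the gripper's body, between the roots of the fingers; the fingertips stand 78 mm ahead of it and the grasp point (between the pads) lies 60 mm ahead of it; z points along the fingers, y is the line along which they close (so a half turn about z gives the same grasp; the last joint's range is limited). The gripper opens to 91 mm and grips with 3 to 60 N. Pads are 32 mm wide; open, the fingers measure 118 mm over their backs; the gripper's body (76 mm by 178 mm) begins 60 mm behind the grasp point.
Start: joints at [-1.369, 0.494, 1.345, -0, 1.302, -0.096], TCP at [0.183, -0.597, 0.292] pointing down, gripper open.
Joint ranges: [-2.91, 2.91], [-0.82, 2.16], [0.22, 2.67], [-1.22, 4.37], [0.12, 2.79], [-3.08, 3.08]. Speed limits (rad/s): [1.89, 1.89, 2.57, 3.01, 3.01, 3.01].

INTERFACE

Orientations are given as a unit quaternion [x, y, z, w].
In Python, from bench import robot, viewer gives the robot as it stands.
- The arm moves only by the tool jog_arm, never from a script. Its argument "series" is a list of rows, each a list of 3 entries, a list of its own where there are three numbers: the shift along the tool's x, y, z in cm, then the turn, a rotation vector about the tool's x, y, z in rad, then the closure, from 0 (fully open) to 1 (shut). In form: [[[x, y, z], [wx, wy, wz], hand], ...]. A call has 1 to 20 rows; each row shifts and turns the commanded pose from where the row before left it, along the tool's axes as they then stand; what a row does not reach is not made up. A row lasts 1/8 s, in which the tool goes at most 62.5 mm and 10.7 degrees, less where a joint would pass 70% of its speed; a pose out of reach is approached as far as the arm can. A call with a gripper value outside its range is refused whole. The fingers move at their own pace and stop on an object; "grip_force" is the grip in N (left out, the last holds). Time passes only in rows, so rows that do not move let the fingers close. It gives the time, the measured TCP pose, the force, the opening and the grip force at its end, in the units of the state.
- robot.sense(): the state, without advancing time (a new reading comes with each control period).
- viewer.capture(name): name is "scene" or "top"; returns a dict with "img" (480x640x3 uint8, blue, green, red), "K" (3x3 intrinsics, pixels), "k1" (the pictures are not rectified: a ray, as slopes to the right and down, at radius r is drawn at 1 + k1 r^2 times it, then the intrinsics apply), "position" and "attitude" of the camera in the world. Camera axes: x right, y up, looking along -z (the intrinsics and any distortion apply to the point x, -y, -z); pixel columns grow to the right and rows downward; lengths in m; the calibration is good to about 2 mm. A picture is of the moment at which its call begins. There is no depth.
- robot.hand_in(): hands the job in; it is judged then, once.
The state is a dict: "time_s": time; "qpos": joint angles; "joint_vel": joint speeds; "effort": joint torques, N m; "tcp_pos": TCP position; "orientation": TCP orientation; "force": force on the tool from outside, world axes, zero at the start; "torque": the same for the moment, N m; "width": finger opening in m; "grip_force": force on a finger pad.
Only numpy, scipy, OpenCV 4.12 (cv2) and the standard library are available. Lean on these libraries where they do the work, as an engineer would, in place of code of your own. Each camera call takes 0.05 s, during which the arm holds its last target. There are 200 camera calls.

TASK

Use the metal scoop to move at least three of the six black ball knobs from the grey stock bin into the cardboard carton; do not touch the knobs with the fingers, and leave any others in the bin, with none lying anywhere else. Then set the scoop down upright on the bench, let go, take it again by its pan and hang it by the hook of its handle over the middle bar of the blue rack, pan on the robot's side, so that it hangs about level, squared to the rack. Do not disturb the blue box, the tape roll or the spray can.

Things in the scene. Friction and masses are not known exactly. Their poses are not given: they have to be found in the camera images.
- scoop: Bare metal rigid scoop, 0.2 kg. Origin: centre of the pan's underside; x out of the open mouth, z up. Pan x -55 to 55, side walls 40 high, 66 wide outside (60 inside) up to x 28, then flaring to 86 at the mouth (x 55); floor 3 thick with a thin edge at the mouth. Back plate x -55 to -50, 66 wide to z 60, then a 24 wide neck to z 118, from which the handle runs level to the rear.
- handle (a point): Scooping grip: middle of the scoop's handle, at scoop x -79, y 0, z 115. Flat bar along x (-50 to -108), 24 wide in y, 10 thick; grip from above, closing along y. At its rear end a lip turns down to z 88 (x -108 to -103), so handle, neck and lip form a hook open below, 48 between neck and lip.
- hook (a point): Middle of the underside of the scoop's handle, at scoop x -79, y 0, z 110: here the rack's bar bears.
- pan (a point): Hanging grip: at scoop x 12, y 0, z 30, inside the pan; grip from above across the outsides of the side walls, 66 apart in y.
- bin: Grey plastic open-topped stock bin, 278 x 106 outside, 270 x 98 inside, 60 high, walls and floor 4 thick, fixed to the bench. Inside, the far end is a 45 degree slope from the floor at x 85 up to z 54 at x 135. Origin: centre of its underside; x along its length, +x away from the robot, z up. The six knobs start on its floor between x -5 and 90.
- carton: Open cardboard carton, 150 x 150 outside, 140 x 140 inside, 80 high, floor 5 thick, fixed, two outer flaps folded down (sides +y, -y; thin, look only). Origin: centre of its underside, z up.
- rack: Blue tubular rack fixed to the bench, three level bars along its y, uprights at y -150 and 150; front (-x) faces the robot. Origin: on the bench below the middle of the bars, z up. Upper bar: radius 8, centre x 0, z 267. Lower bar: radius 6, centre x -21, z 115; it stands forward and the hung scoop's back plate leans on its front (x -27).
- bar (a point): Middle of the rack's middle bar (radius 8, on its axis, rack x 0, z 192; gap to the upper bar 59), axes as the rack's. The scoop hangs here, its mouth pointing to the rack's -x, its underside then at z about 90.
- box: Bystander: small blue box with orange foot, 100 x 70 x 72. Origin: centre of its underside.
- tape: Bystander: roll of brown tape lying flat, 100 across, 48 high. Origin: centre of its underside.
- spray: Bystander: bare metal can, 56 across, 170 high. Origin: centre of its underside.
- knob0: Polished, slippery (friction about 0.3) black plastic ball knob, ball 26 across with a collar 16 across that stands out 2 from the ball, 22 g; rolls a little. Origin: centre of the ball.
- knob1: Polished, slippery (friction about 0.3) black plastic ball knob, ball 26 across with a collar 16 across that stands out 2 from the ball, 22 g; rolls a little. Origin: centre of the ball.
- knob2: Polished, slippery (friction about 0.3) black plastic ball knob, ball 26 across with a collar 16 across that stands out 2 from the ball, 22 g; rolls a little. Origin: centre of the ball.
- knob3: Polished, slippery (friction about 0.3) black plastic ball knob, ball 26 across with a collar 16 across that stands out 2 from the ball, 22 g; rolls a little. Origin: centre of the ball.
- knob4: Polished, slippery (friction about 0.3) black plastic ball knob, ball 26 across with a collar 16 across that stands out 2 from the ball, 22 g; rolls a little. Origin: centre of the ball.
- knob5: Polished, slippery (friction about 0.3) black plastic ball knob, ball 26 across with a collar 16 across that stands out 2 from the ball, 22 g; rolls a little. Origin: centre of the ball.
Mind the look-alikes: they are no part of the job. Several things have the shape of the scoop; the one meant has the colours described above.

How it is judged:
On the way, in this order (a step that is already met when the one before it is completed fails the run):
1. at least three knobs lie in the carton (((horizontal distance between each of knob0, knob1, knob2 and carton below 0.085 m and height (world z) of each of knob0, knob1, knob2 below 0.075 m) or (horizontal distance between each of knob0, knob1, knob3 and carton below 0.085 m and height (world z) of each of knob0, knob1, knob3 below 0.075 m) or (horizontal distance between each of knob0, knob1, knob4 and carton below 0.085 m and height (world z) of each of knob0, knob1, knob4 below 0.075 m) or (horizontal distance between each of knob0, knob1, knob5 and carton below 0.085 m and height (world z) of each of knob0, knob1, knob5 below 0.075 m) or (horizontal distance between each of knob0, knob2, knob3 and carton below 0.085 m and height (world z) of each of knob0, knob2, knob3 below 0.075 m) or (horizontal distance between each of knob0, knob2, knob4 and carton below 0.085 m and height (world z) of each of knob0, knob2, knob4 below 0.075 m) or (horizontal distance between each of knob0, knob2, knob5 and carton below 0.085 m and height (world z) of each of knob0, knob2, knob5 below 0.075 m) or (horizontal distance between each of knob0, knob3, knob4 and carton below 0.085 m and height (world z) of each of knob0, knob3, knob4 below 0.075 m) or (horizontal distance between each of knob0, knob3, knob5 and carton below 0.085 m and height (world z) of each of knob0, knob3, knob5 below 0.075 m) or (horizontal distance between each of knob0, knob4, knob5 and carton below 0.085 m and height (world z) of each of knob0, knob4, knob5 below 0.075 m) or (horizontal distance between each of knob1, knob2, knob3 and carton below 0.085 m and height (world z) of each of knob1, knob2, knob3 below 0.075 m) or (horizontal distance between each of knob1, knob2, knob4 and carton below 0.085 m and height (world z) of each of knob1, knob2, knob4 below 0.075 m) or (horizontal distance between each of knob1, knob2, knob5 and carton below 0.085 m and height (world z) of each of knob1, knob2, knob5 below 0.075 m) or (horizontal distance between each of knob1, knob3, knob4 and carton below 0.085 m and height (world z) of each of knob1, knob3, knob4 below 0.075 m) or (horizontal distance between each of knob1, knob3, knob5 and carton below 0.085 m and height (world z) of each of knob1, knob3, knob5 below 0.075 m) or (horizontal distance between each of knob1, knob4, knob5 and carton below 0.085 m and height (world z) of each of knob1, knob4, knob5 below 0.075 m) or (horizontal distance between each of knob2, knob3, knob4 and carton below 0.085 m and height (world z) of each of knob2, knob3, knob4 below 0.075 m) or (horizontal distance between each of knob2, knob3, knob5 and carton below 0.085 m and height (world z) of each of knob2, knob3, knob5 below 0.075 m) or (horizontal distance between each of knob2, knob4, knob5 and carton below 0.085 m and height (world z) of each of knob2, knob4, knob5 below 0.075 m) or (horizontal distance between each of knob3, knob4, knob5 and carton below 0.085 m and height (world z) of each of knob3, knob4, knob5 below 0.075 m))), for 0.2 s.
2. the scoop stands upright on the bench, let go (height (world z) of scoop below 0.012 m and angle between scoop's own z axis and vertical below 0.1 rad and contact force between the fingers and scoop below 0.1 N and linear speed of scoop below 0.03 m/s), for 0.2 s.
At the end, for the whole second after the job is handed in: Three or more knobs in the carton, every other in bin or carton. Scoop at rest on rack: handle underside's middle within 22 mm of the middle bar's axis fore and aft, 192-212 mm high, within 130 mm of the bar's middle, tilt under 0.3 rad, pan on the robot's side, square within 0.35 rad (((horizontal distance between each of knob0, knob1, knob2 and carton below 0.085 m and height (world z) of each of knob0, knob1, knob2 below 0.075 m) or (horizontal distance between each of knob0, knob1, knob3 and carton below 0.085 m and height (world z) of each of knob0, knob1, knob3 below 0.075 m) or (horizontal distance between each of knob0, knob1, knob4 and carton below 0.085 m and height (world z) of each of knob0, knob1, knob4 below 0.075 m) or (horizontal distance between each of knob0, knob1, knob5 and carton below 0.085 m and height (world z) of each of knob0, knob1, knob5 below 0.075 m) or (horizontal distance between each of knob0, knob2, knob3 and carton below 0.085 m and height (world z) of each of knob0, knob2, knob3 below 0.075 m) or (horizontal distance between each of knob0, knob2, knob4 and carton below 0.085 m and height (world z) of each of knob0, knob2, knob4 below 0.075 m) or (horizontal distance between each of knob0, knob2, knob5 and carton below 0.085 m and height (world z) of each of knob0, knob2, knob5 below 0.075 m) or (horizontal distance between each of knob0, knob3, knob4 and carton below 0.085 m and height (world z) of each of knob0, knob3, knob4 below 0.075 m) or (horizontal distance between each of knob0, knob3, knob5 and carton below 0.085 m and height (world z) of each of knob0, knob3, knob5 below 0.075 m) or (horizontal distance between each of knob0, knob4, knob5 and carton below 0.085 m and height (world z) of each of knob0, knob4, knob5 below 0.075 m) or (horizontal distance between each of knob1, knob2, knob3 and carton below 0.085 m and height (world z) of each of knob1, knob2, knob3 below 0.075 m) or (horizontal distance between each of knob1, knob2, knob4 and carton below 0.085 m and height (world z) of each of knob1, knob2, knob4 below 0.075 m) or (horizontal distance between each of knob1, knob2, knob5 and carton below 0.085 m and height (world z) of each of knob1, knob2, knob5 below 0.075 m) or (horizontal distance between each of knob1, knob3, knob4 and carton below 0.085 m and height (world z) of each of knob1, knob3, knob4 below 0.075 m) or (horizontal distance between each of knob1, knob3, knob5 and carton below 0.085 m and height (world z) of each of knob1, knob3, knob5 below 0.075 m) or (horizontal distance between each of knob1, knob4, knob5 and carton below 0.085 m and height (world z) of each of knob1, knob4, knob5 below 0.075 m) or (horizontal distance between each of knob2, knob3, knob4 and carton below 0.085 m and height (world z) of each of knob2, knob3, knob4 below 0.075 m) or (horizontal distance between each of knob2, knob3, knob5 and carton below 0.085 m and height (world z) of each of knob2, knob3, knob5 below 0.075 m) or (horizontal distance between each of knob2, knob4, knob5 and carton below 0.085 m and height (world z) of each of knob2, knob4, knob5 below 0.075 m) or (horizontal distance between each of knob3, knob4, knob5 and carton below 0.085 m and height (world z) of each of knob3, knob4, knob5 below 0.075 m)) and ((horizontal distance between knob0 and carton below 0.085 m and height (world z) of knob0 below 0.075 m) or (x of knob0 in the frame of bin between -0.135 and 0.135 m and y of knob0 in the frame of bin between -0.049 and 0.049 m and height (world z) of knob0 below 0.06 m)) and ((horizontal distance between knob1 and carton below 0.085 m and height (world z) of knob1 below 0.075 m) or (x of knob1 in the frame of bin between -0.135 and 0.135 m and y of knob1 in the frame of bin between -0.049 and 0.049 m and height (world z) of knob1 below 0.06 m)) and ((horizontal distance between knob2 and carton below 0.085 m and height (world z) of knob2 below 0.075 m) or (x of knob2 in the frame of bin between -0.135 and 0.135 m and y of knob2 in the frame of bin between -0.049 and 0.049 m and height (world z) of knob2 below 0.06 m)) and ((horizontal distance between knob3 and carton below 0.085 m and height (world z) of knob3 below 0.075 m) or (x of knob3 in the frame of bin between -0.135 and 0.135 m and y of knob3 in the frame of bin between -0.049 and 0.049 m and height (world z) of knob3 below 0.06 m)) and ((horizontal distance between knob4 and carton below 0.085 m and height (world z) of knob4 below 0.075 m) or (x of knob4 in the frame of bin between -0.135 and 0.135 m and y of knob4 in the frame of bin between -0.049 and 0.049 m and height (world z) of knob4 below 0.06 m)) and ((horizontal distance between knob5 and carton below 0.085 m and height (world z) of knob5 below 0.075 m) or (x of knob5 in the frame of bin between -0.135 and 0.135 m and y of knob5 in the frame of bin between -0.049 and 0.049 m and height (world z) of knob5 below 0.06 m)) and x of hook in the frame of rack between -0.022 and 0.022 m and y of hook in the frame of rack between -0.13 and 0.13 m and z of hook in the frame of rack between 0.192 and 0.212 m and angle between scoop's own z axis and vertical below 0.3 rad and contact force between scoop and rack above 0.5 N and linear speed of scoop below 0.02 m/s and x of scoop in the frame of rack below -0.05 m and angle between the x axis of scoop and the x axis of rack, either way round below 0.35 rad); the robot touches nothing.
It fails at once if the fingers touch a knob (contact force between the fingers and knob0 above 0.5 N or contact force between the fingers and knob1 above 0.5 N or contact force between the fingers and knob2 above 0.5 N or contact force between the fingers and knob3 above 0.5 N or contact force between the fingers and knob4 above 0.5 N or contact force between the fingers and knob5 above 0.5 N).
It fails at once if a bystander is moved more than 30 mm (distance of any of box, tape, spray from where it was at the start of the episode above 0.03 m).
It also fails if it takes over 72 s, if anything falls off the work surface, if the arm or the gripper's body presses on something with over 40 N, if the wrist force passes 120 N, or if a joint passes its speed limit or range.

## Working session

There is one attempt and no reset: what is moved stays moved. The work goes in short steps, Python scripts to look and compute and a tool call to move; the robot and the scene stay as the last step left them, time stands still between calls to the robot, and variables do not carry over. Pictures are saved under pics/ and viewed, at most 10 in all, crops included, and the job is handed in when it is done.

Besides the shell and the picture viewer there is one more tool, called after "Request:" as name([rows], argument=value, ...), one row to a line, values as JSON. jog_arm: Moves the arm, as the interface text tells. Its arguments: {"type":"object","properties":{"series":{"type":"array"},"grip_force":{"type":"number"}},"required":["series"]}

```bash
mkdir -p pics; ls; cat > h.py <<'E'
import numpy as np, cv2
from scipy.spatial.transform import Rotation as R
from bench import robot, viewer
def cap(n,save=None):
    c=viewer.capture(n); c['img']=np.asarray(c['img'])
    if save: cv2.imwrite('pics/'+save,c['img'])
    return c
def att(c):
    a=np.asarray(c['attitude'],float)
    return a if a.shape==(3,3) else R.from_quat(a).as_matrix()
def ray(c,u,v):
    K=np.asarray(c['K']); d=np.array([-0.0]); 
    x=(u-K[0,2])/K[0,0]; y=(v-K[1,2])/K[1,1]; k=c['k1']; a,b=x,y
    for _ in range(20):
        r2=a*a+b*b; a,b=x/(1+k*r2),y/(1+k*r2)
    d=att(c)@np.array([a,-b,-1]); return np.asarray(c['position'],float),d/np.linalg.norm(d)
def onz(c,u,v,z):
    p,d=ray(c,u,v); return p+d*(z-p[2])/d[2]
def proj(c,P):
    q=att(c).T@(np.asarray(P,float)-np.asarray(c['position'])); x,y=q[0]/-q[2],-q[1]/-q[2]
    f=1+c['k1']*(x*x+y*y); K=np.asarray(c['K'])
    return np.array([K[0,0]*x*f+K[0,2],K[1,1]*y*f+K[1,2]])
E
python3 - <<'E'
from h import *
for n in('scene','top'):
    c=cap(n,n+'0.png'); print(n,c['K'],c['k1'],c['position'],c['attitude'])
s=robot.sense(); print(s)
E
```

```text
pics
scene [[532.59110269   0.         320.84232775]
 [  0.         532.59110269 238.62801355]
 [  0.           0.           1.        ]] -0.014389812668835777 [1.25714503 0.12950657 1.08566826] [0.21635406 0.2491953  0.72781131 0.60115167]
top [[613.78667473   0.         319.59914303]
 [  0.         613.78667473 230.87925486]
 [  0.           0.           1.        ]] -0.1897225536265705 [0.39814644 0.00658342 1.6226321 ] [-0.02573848  0.03462164  0.70776723 -0.70512723]
{'time_s': 0.1, 'qpos': array([-1.36848020e+00,  4.94116088e-01,  1.34604548e+00, -2.18119514e-05,
        1.30251904e+00, -9.54973436e-02]), 'joint_vel': array([ 0.0001306 , -0.00100117, -0.00176048,  0.00101601, -0.00190132,
        0.00038262]), 'effort': array([ 1.45798622e-03, -8.80238128e+01, -3.82546699e+01,  7.10194395e-02,
        4.82282275e-02, -2.56049935e-05]), 'tcp_pos': array([ 0.18334237, -0.59723996,  0.29170896]), 'orientation': array([ 9.88933286e-01,  1.48359897e-01, -3.95391552e-05, -5.42643666e-04]), 'force': array([-0.06365283, -0.90186393,  0.20149703]), 'torque': array([0.02781515, 0.11582879, 0.00227981]), 'grip_force': 0.0, 'width': 0.09157409859478764}
```

View pics/scene0.png

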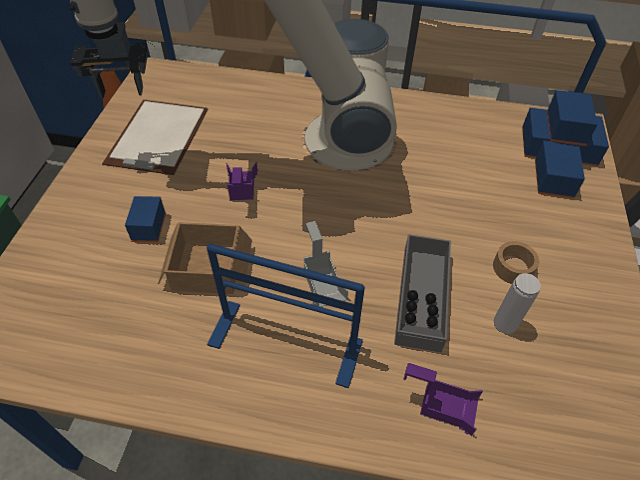

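View pics/top0.png

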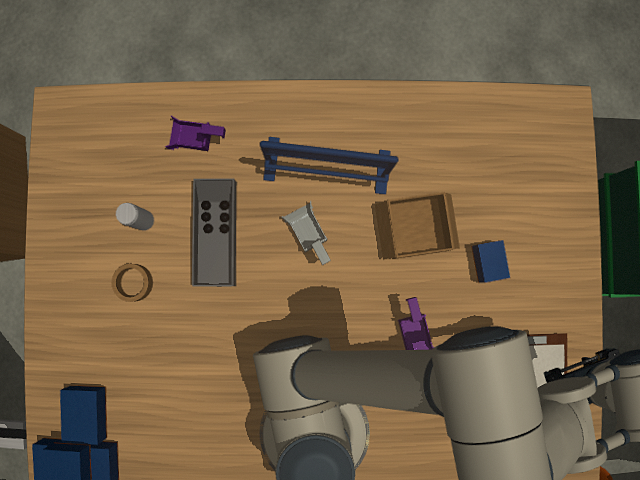

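Scene: the scoop-shaped things are grey metal at top (305,232) and scene (322,270), purple at top (195,133), and purple at top (414,325). The bare metal one at (305,232) fits the description. The bin is at top (214,232), the carton at (416,227) and the rack at (328,165). One enlarged crop to confirm.

```bash
python3 - <<'E'
import cv2
i=cv2.imread('pics/top0.png')[165:275,185:345]
cv2.imwrite('pics/crop1.png',cv2.resize(i,None,fx=5,fy=5,interpolation=cv2.INTER_CUBIC))
i=cv2.imread('pics/scene0.png')[215:395,200:400]
cv2.imwrite('pics/crop2.png',cv2.resize(i,None,fx=3.3,fy=3.3,interpolation=cv2.INTER_CUBIC))
E
```

```text
(no output)
```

View pics/crop1.png

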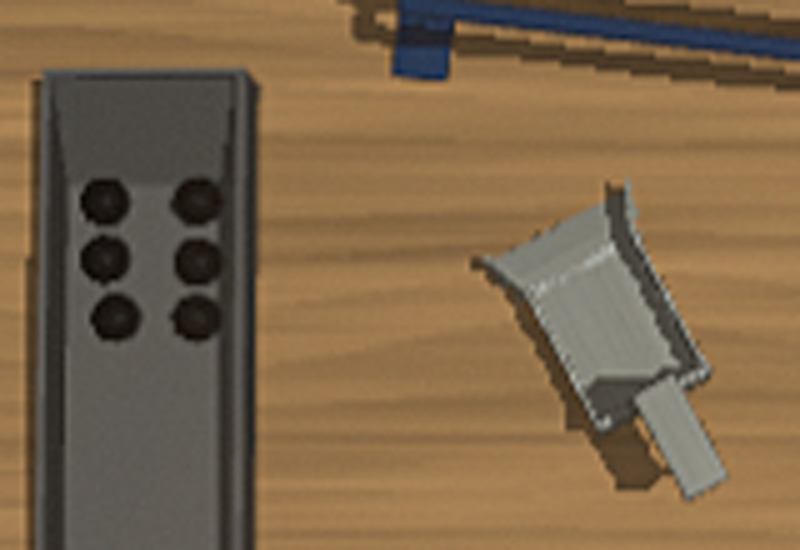

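View pics/crop2.png

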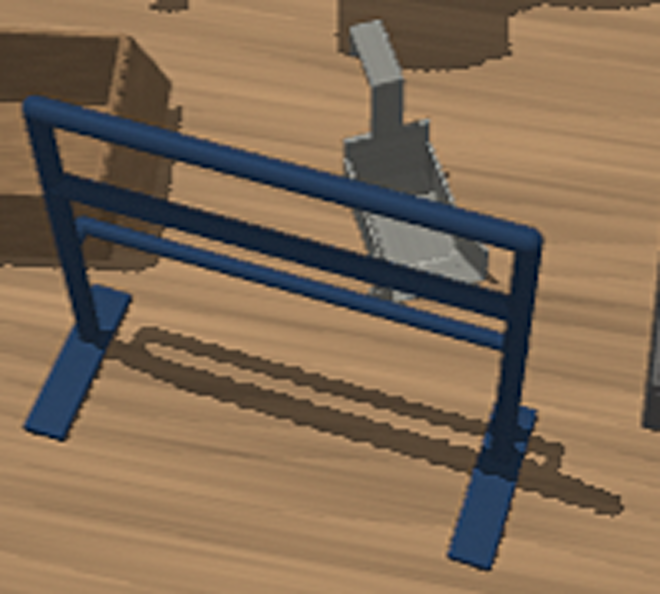

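Both crops confirm it: the scoop is bare metal, handle at crop1 (681,438), mouth corners at (480,262) and (620,190). The knobs sit in two columns at crop1 (105,260) and (197,260), against the far slope. The rack's upper bar runs from crop2 (35,108) to (535,238).

```bash
python3 - <<'E'
from h import *
t=cap('top');s=cap('scene')
f=lambda u,v:(185+u/5-.4,165+v/5-.4)
np.set_printoptions(precision=4,suppress=True)
g=lambda n,u,v,z:print(n,onz(t,*f(u,v),z)[:2])
H=[onz(t,*f(*p),.12)[:2] for p in[(635,400),(675,378),(690,498),(725,478)]]
a=(H[0]+H[1])/2;b=(H[2]+H[3])/2; print('handle c',(a+b)/2,'len',np.linalg.norm(a-b),'yaw',np.arctan2(*(a-b)[::-1]))
g('mouthL',480,262,.04);g('mouthR',620,190,.04);g('backL',603,427,.06);g('backR',708,372,.06)
for p in[(105,202),(197,201),(105,258),(198,262),(115,317),(197,317)]: g('knob',*p,.017)
for p in[(42,72),(248,72)]: g('bin far',*p,.06)
for p in[(191.5,285.5),(236,285.5)]: print('bin near',onz(t,*p,.06)[:2])
hsv=cv2.cvtColor(t['img'],cv2.COLOR_BGR2HSV)
m=cv2.inRange(hsv,(100,80,30),(125,255,255)); m[:,:240]=0;m[210:]=0;m[:,420:]=0
ys,xs=np.nonzero(m);print('rack mask',xs.min(),xs.max(),ys.min(),ys.max())
cs=max(cv2.findContours(m,0,2)[0],key=cv2.contourArea);
# upper edge of upper bar by column
for x in range(262,398,15):
    r=np.nonzero(m[:,x])[0]; print(x,r.min(),r.max(),np.where(np.diff(r)>1)[0].size and r[np.where(np.diff(r)>1)[0]],end=' | ')
print()
hs=cv2.cvtColor(s['img'],cv2.COLOR_BGR2HSV);m=cv2.inRange(hs,(100,80,30),(125,255,255));m[:230]=0;m[395:]=0;m[:,:200]=0;m[:,370:]=0
for x in range(210,365,15):
    r=np.nonzero(m[:,x])[0]; br=np.where(np.diff(r)>1)[0]; print(x,[(q[0],q[-1]) for q in np.split(r,br+1)])
q=t['img'];cv2.imwrite('pics/c3.png',cv2.resize(np.hstack([q[120:280,230:470]]),None,fx=3.3,fy=3.3,interpolation=cv2.INTER_CUBIC))
E
```

```text
handle c [ 0.4741 -0.0154] len 0.05495884228569795 yaw 0.4829061200630366
mouthL [0.57   0.0874]
mouthR [0.6074 0.0147]
backL [0.4831 0.0236]
backR [ 0.511  -0.0301]
knob [0.6053 0.2877]
knob [0.6056 0.2385]
knob [0.5755 0.2872]
knob [0.5731 0.2376]
knob [0.5441 0.2815]
knob [0.544  0.2379]
bin far [0.6679 0.3143]
bin far [0.6671 0.2067]
bin near [0.3929 0.3145]
bin near [0.3931 0.2   ]
rack mask 260 397 137 193
262 141 149 [146] | 277 138 168 [147 155] | 292 144 170 [149 156] | 307 146 172 [151 158] | 322 148 173 [152 160] | 337 150 175 [154 161] | 352 152 177 [156 163] | 367 153 179 [158 165] | 382 150 193 [160 172 180] | 397 159 160 0 | 
210 [(np.int64(244), np.int64(260)), (np.int64(338), np.int64(345))]
225 [(np.int64(248), np.int64(255)), (np.int64(270), np.int64(276)), (np.int64(281), np.int64(286)), (np.int64(296), np.int64(334))]
240 [(np.int64(252), np.int64(259)), (np.int64(273), np.int64(280)), (np.int64(285), np.int64(289))]
255 [(np.int64(256), np.int64(263)), (np.int64(278), np.int64(284)), (np.int64(289), np.int64(293))]
270 [(np.int64(260), np.int64(267)), (np.int64(282), np.int64(288)), (np.int64(293), np.int64(297))]
285 [(np.int64(264), np.int64(271)), (np.int64(286), np.int64(292)), (np.int64(298), np.int64(302))]
300 [(np.int64(268), np.int64(275)), (np.int64(290), np.int64(296)), (np.int64(302), np.int64(306))]
315 [(np.int64(272), np.int64(279)), (np.int64(294), np.int64(301)), (np.int64(306), np.int64(310))]
330 [(np.int64(276), np.int64(283)), (np.int64(298), np.int64(305)), (np.int64(310), np.int64(314))]
345 [(np.int64(280), np.int64(287)), (np.int64(303), np.int64(309)), (np.int64(314), np.int64(318)), (np.int64(353), np.int64(386))]
360 [(np.int64(284), np.int64(313)), (np.int64(339), np.int64(346))]
```

View pics/c3.png

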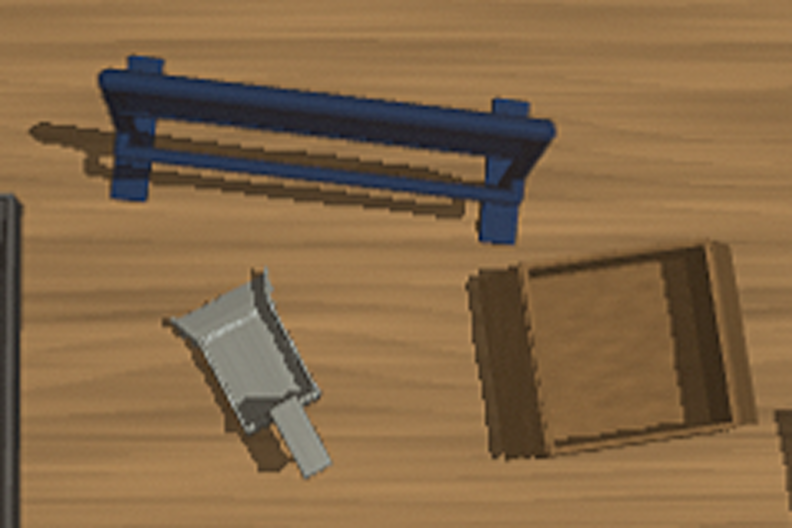

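```bash
cat >> h.py <<'E'
def Tpose(s=None):
    s=s or robot.sense(); return np.array(s['tcp_pos']),R.from_quat(s['orientation'])
def tool(psi,tilt=0):
    "tool x along scoop heading psi, tilt>0 = mouth down"
    return R.from_euler('z',psi)*R.from_euler('y',tilt)*R.from_euler('x',np.pi)
def rows(p0,r0,p1,r1,n):
    "n rows of tool-frame shift (cm) and turn; constant turn, straight line"
    w=(r0.inv()*r1).as_rotvec()/n; out=[]; p,r=np.array(p0),r0
    for i in range(n):
        d=r.inv().apply((np.asarray(p1)-p)/(n-i)); d=np.round(d*100,2); wr=np.round(w,3)
        out.append([d.tolist(),wr.tolist()]); p=p+r.apply(d/100); r=r*R.from_rotvec(wr)
    print(out); return p,r
E
python3 - <<'E'
from h import *
np.set_printoptions(precision=4,suppress=True)
t=cap('top');s=cap('scene')
g=lambda u,v:(230+u/3.3-.35,120+v/3.3-.35)
C=[onz(t,*g(*p),.08)[:2] for p in[(522,265),(712,243),(735,425),(545,455)]]
print('carton',C,np.mean(C,0))
for n,z,pts in[('up',.267,[(240,255.5),(345,283.5)]),('mid',.192,[(240,276.5),(345,306)]),('low',.115,[(240,287),(345,316)])]:
    print(n,[onz(s,*p,z)[:2] for p in pts])
print('up ends scene',[onz(s,*p,.267)[:2] for p in[(211,248),(361,287)]])
print('up ends top',[onz(t,*g(*p),.267)[:2] for p in[(105,80),(548,130)]])
print('up top line',[onz(t,x,y,.267)[:2] for x,y in[(292,146.5),(367,155.5)]])
f=lambda u,v:(200+u/3.3-.35,215+v/3.3-.35)
print('handle scene',[onz(s,*f(*p),.12)[:2] for p in[(348,28),(378,20),(405,78),(372,86)]])
print('pred',proj(s,[.473,-.0145,.12]))
p,r=Tpose(); print(p)
# targets: grasp point at handle centre z .115
print('grasp'); p1=[.473,-.0145,.175+.08]; rows(p,r,p1,tool(.48),18)
E
```

```text
carton [array([ 0.6086, -0.1871]), array([ 0.6259, -0.3363]), array([ 0.4842, -0.3511]), array([ 0.462 , -0.2027])] [ 0.5452 -0.2693]
up [array([ 0.6847, -0.1219]), array([0.7092, 0.0852])]
mid [array([ 0.6834, -0.1303]), array([0.711 , 0.0894])]
low [array([ 0.6606, -0.1451]), array([0.6879, 0.0897])]
up ends scene [array([ 0.6782, -0.1817]), array([0.7111, 0.1153])]
up ends top [array([0.7114, 0.1195]), array([ 0.6762, -0.1831])]
up top line [array([0.705 , 0.0506]), array([ 0.6842, -0.1182])]
handle scene [array([ 0.4596, -0.0424]), array([ 0.4479, -0.0227]), array([0.4968, 0.0061]), array([ 0.5083, -0.0152])]
pred [315.5864 229.194 ]
[ 0.1834 -0.5974  0.292 ]
grasp
[[[2.49, -2.62, 0.21], [-0.0, -0.0, -0.01]], [[2.51, -2.6, 0.21], [-0.0, -0.0, -0.01]], [[2.54, -2.57, 0.21], [-0.0, -0.0, -0.01]], [[2.57, -2.55, 0.21], [-0.0, -0.0, -0.01]], [[2.59, -2.52, 0.21], [-0.0, -0.0, -0.01]], [[2.62, -2.5, 0.21], [-0.0, -0.0, -0.01]], [[2.64, -2.47, 0.21], [-0.0, -0.0, -0.01]], [[2.67, -2.44, 0.2], [-0.0, -0.0, -0.01]], [[2.69, -2.42, 0.21], [-0.0, -0.0, -0.01]], [[2.71, -2.39, 0.2], [-0.0, -0.0, -0.01]], [[2.74, -2.36, 0.21], [-0.0, -0.0, -0.01]], [[2.76, -2.34, 0.2], [-0.0, -0.0, -0.01]], [[2.78, -2.31, 0.21], [-0.0, -0.0, -0.01]], [[2.81, -2.28, 0.2], [-0.0, -0.0, -0.01]], [[2.83, -2.25, 0.21], [-0.0, -0.0, -0.01]], [[2.85, -2.22, 0.2], [-0.0, -0.0, -0.01]], [[2.88, -2.19, 0.21], [-0.0, -0.0, -0.01]], [[2.89, -2.17, 0.2], [-0.0, -0.0, -0.01]]]
```

Request:
jog_arm([
  [[2.5,-2.6,0.2],[0,0,0],0],
  [[2.5,-2.6,0.2],[0,0,0],0],
  [[2.5,-2.6,0.2],[0,0,0],0],
  [[2.5,-2.6,0.2],[0,0,0],0],
  [[2.5,-2.6,0.2],[0,0,0],0],
  [[2.5,-2.6,0.2],[0,0,0],0],
  [[2.5,-2.6,0.2],[0,0,0],0],
  [[2.5,-2.6,0.2],[0,0,0],0],
  [[2.5,-2.6,0.2],[0,0,0],0],
  [[2.5,-2.6,0.2],[0,0,0],0],
  [[2.5,-2.6,0.2],[0,0,0],0],
  [[2.5,-2.6,0.2],[0,0,0],0],
  [[2.5,-2.6,0.2],[0,0,0],0],
  [[2.5,-2.6,0.2],[0,0,0],0],
  [[2.5,-2.6,0.2],[0,0,0],0],
  [[2.5,-2.6,0.2],[0,0,0],0],
  [[2.5,-2.6,0.2],[0,0,0],0],
  [[2.5,-2.6,0.2],[0,0,0],0],
  [[0,0,0],[0,0,-0.1],0],
  [[0,0,0],[0,0,-0.09],0],
], grip_force=60)

```text
time_s: 2.8
tcp_pos: [0.4764, -0.0175, 0.2562]
orientation: [0.97, 0.244, -0.0, -0.0]
force: [-0.6, -0.2, -0.8]
width: 0.091
grip_force: 0.0
```

Request:
jog_arm([
  [[0,0,2],[0,0,0],0],
  [[0,0,2],[0,0,0],0],
  [[0,0,2],[0,0,0],0],
  [[0,0,2],[0,0,0],0],
  [[0,0,0],[0,0,0],0.5],
  [[0,0,0],[0,0,0],0.8],
  [[0,0,0],[0,0,0],1],
  [[0,0,0],[0,0,0],1],
  [[0,0,0],[0,0,0],1],
  [[0,0,0],[0,0,0],1],
  [[0,0,0],[0,0,0],1],
  [[0,0,0],[0,0,0],1],
])

```text
time_s: 4.3
tcp_pos: [0.4762, -0.0181, 0.1762]
orientation: [0.97, 0.241, -0.0, -0.0]
force: [0.2, 0.5, 0.3]
width: 0.0234
grip_force: 60.0
```

```bash
python3 - <<'E'
from h import *
s=robot.sense();print(s['width'],s['grip_force'],s['qpos'],s['tcp_pos'],R.from_quat(s['orientation']).as_euler('xyz'))
E
```

```text
0.023374636597697535 59.99866247177124 [-1.63292673e-01  4.54356907e-01  1.83737606e+00  4.17436891e-05
  8.49993248e-01  9.19707467e-01] [ 0.47622247 -0.01805002  0.17618566] [-3.14148677e+00  8.72316821e-05  4.87768638e-01]
```

Request:
jog_arm([
  [[0,0,-2],[0,0,0],1],
  [[0,0,-2],[0,0,0],1],
  [[0,0,-2],[0,0,0],1],
  [[0,0,-2],[0,0,0],1],
  [[0,0,-2],[0,0,0],1],
  [[0,0,-2],[0,0,0],1],
  [[0,0,-2],[0,0,0],1],
  [[0.5,-2.9,0],[0,0,0],1],
  [[0.5,-2.9,0],[0,0,0],1],
  [[0.5,-2.9,0],[0,0,0],1],
  [[0.5,-2.9,0],[0,0,0],1],
  [[0.5,-2.9,0],[0,0,0],1],
  [[0.5,-2.9,0],[0,0,0.1],1],
  [[-0.03,-2.9,0],[0,0,0.1],1],
  [[-0.3,-2.9,0],[0,0,0.1],1],
  [[-0.6,-2.9,0],[0,0,0.1],1],
  [[-0.8,-2.8,0],[0,0,0.08],1],
])

```text
time_s: 6.42
tcp_pos: [0.3764, 0.2587, 0.316]
orientation: [1.0, 0.002, -0.0, 0.0]
force: [0.2, -0.7, -2.7]
width: 0.0234
grip_force: 60.0
```

```bash
python3 - <<'E'
from h import *
t=cap('top'); s=cap('scene')
st=robot.sense();print(st['width'],st['force'],st['tcp_pos'],R.from_quat(st['orientation']).as_euler('xyz'))
a=cv2.resize(t['img'][160:300,170:260],None,fx=4,fy=4,interpolation=cv2.INTER_CUBIC)
b=cv2.resize(s['img'][180:360,360:480],None,fx=3.111,fy=3.111,interpolation=cv2.INTER_CUBIC)
cv2.imwrite('pics/e.png',np.hstack([a,b[:560]]))
E
```

```text
0.02370951612306328 [-0.45803807 -0.62400054 -2.0134848 ] [0.37607926 0.25965241 0.31600324] [-3.14130957e+00  7.43519874e-04  7.48474919e-03]
```

View pics/e.png

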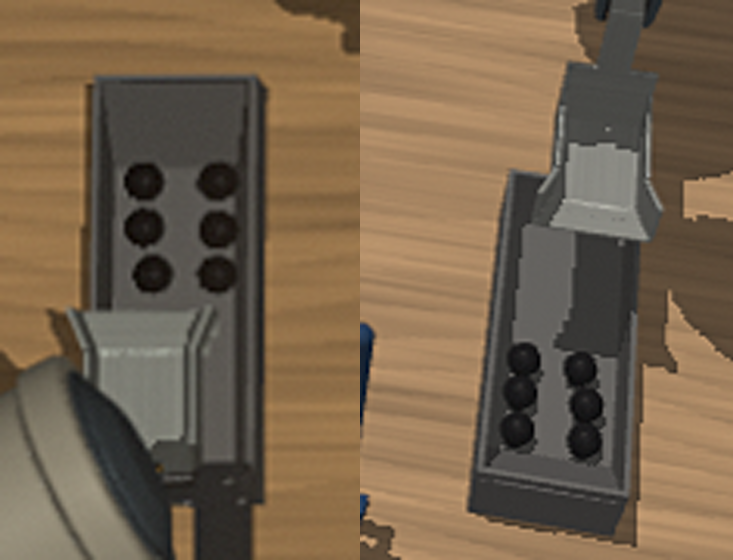

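The picture shows the scoop squared over the bin. Its mouth rim corners are at top (186,237) and (224,237), and the knobs are undisturbed.

```bash
python3 - <<'E'
from h import *
np.set_printoptions(precision=4,suppress=True)
t=cap('top'); s=cap('scene')
f=lambda u,v:(170+u/4-.4,160+v/4-.4)
g=lambda u,v:(360+(u-360)/3.111-.35,180+v/3.111-.35)
print('top rim',[onz(t,*f(*p),.181)[:2] for p in[(64,311),(215,309)]])
print('top floor edge',[onz(t,*f(*p),.142)[:2] for p in[(84,311),(200,311)]])
print('scene floor edge',[onz(s,*g(*p),.142)[:2] for p in[(545,224),(650,239)]])
print('scene rim',[onz(s,*g(*p),.181)[:2] for p in[(537,190),(661,207)]])
print('bin far outer scene top z.06',[onz(s,*g(*p),.06)[:2] for p in[(478,473),(628,495)]])
print('knobs scene',[onz(s,*g(*p),.017)[:2] for p in[(524,357),(580,369),(518,430),(584,440)]])
E
```

```text
top rim [array([0.5071, 0.306 ]), array([0.5081, 0.2156])]
top floor edge [array([0.5101, 0.3017]), array([0.5099, 0.2304])]
scene floor edge [array([0.5094, 0.2276]), array([0.5082, 0.3023])]
scene rim [array([0.5114, 0.2159]), array([0.5096, 0.3019])]
bin far outer scene top z.06 [array([0.6723, 0.2055]), array([0.6695, 0.3094])]
knobs scene [array([0.5415, 0.2338]), array([0.5441, 0.2766]), array([0.6064, 0.2344]), array([0.6055, 0.2831])]
```

Request:
jog_arm([
  [[0.8,0,0],[0,0,0],1],
  [[0,0,2.5],[0,0,0],1],
  [[0,0,2.5],[0,0,0],1],
  [[0,0,2.5],[0,0,0],1],
  [[0,0,2.5],[0,0,0],1],
  [[0,0,2],[0,0,0],1],
  [[0,0,1],[0,0,0],1],
  [[0,0,0.3],[0,0,0],1],
  [[0,0,0.1],[0,0,0],1],
  [[0,0,0],[0,0,0],1],
])

```text
time_s: 7.88
tcp_pos: [0.3854, 0.2581, 0.1827]
orientation: [1.0, 0.004, 0.0, -0.0]
force: [-0.3, -0.5, -2.3]
width: 0.0231
grip_force: 60.0
```

Request:
jog_arm([
  [[0.5,0,-0.2],[0,-0.03,0],1],
  [[0,0,0.05],[0,0,0],1],
  [[0.5,0,0],[0,0,0],1],
  [[0.5,0,0],[0,0,0],1],
  [[0.5,0,0],[0,0,0],1],
  [[0.5,0,0],[0,0,0],1],
  [[0.5,0,0],[0,0,0],1],
  [[0.5,0,0],[0,0,0],1],
])

```text
time_s: 8.88
tcp_pos: [0.4204, 0.2583, 0.1829]
orientation: [1.0, 0.004, -0.015, 0.0]
force: [-3.6, 0.1, 5.0]
width: 0.0233
grip_force: 60.0
```

```bash
python3 - <<'E'
from h import *
t=cap('top'); s=cap('scene')
st=robot.sense();print(st['width'],st['force'],st['torque'],st['tcp_pos'],R.from_quat(st['orientation']).as_euler('xyz'))
a=cv2.resize(t['img'][160:300,170:260],None,fx=4,fy=4,interpolation=cv2.INTER_CUBIC)
b=cv2.resize(s['img'][180:360,360:480],None,fx=3.111,fy=3.111,interpolation=cv2.INTER_CUBIC)
cv2.imwrite('pics/f.png',np.hstack([a,b[:560]]))
E
```

```text
0.023446464792331107 [ 2.19410626 -1.65601934  0.38242523] [-0.25459542 -0.56924314 -0.09796918] [0.42085246 0.25835203 0.18283274] [-3.14144279  0.02919461  0.00767147]
```

View pics/f.png

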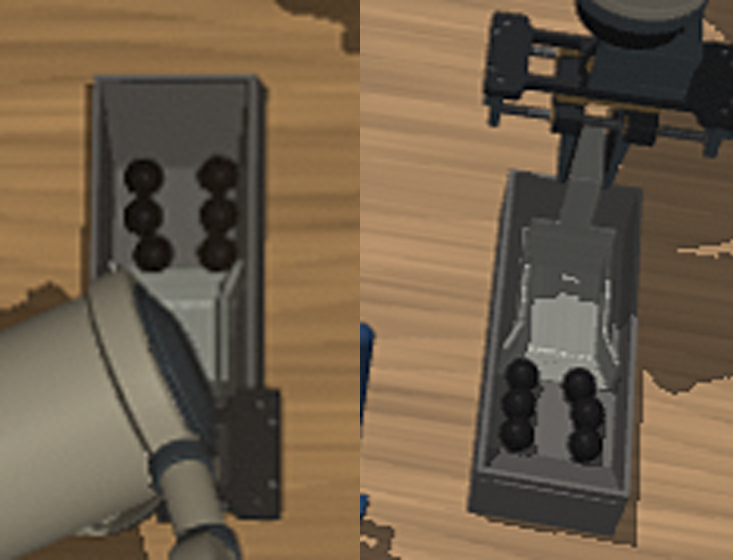

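The scoop rides the bin floor centrally. The knobs, at scene-crop (520,375) and (580,383), are being pushed toward the slope and are now in contact, so I'll keep pushing.

Request:
jog_arm([
  [[0.5,0,0],[0,0,0],1],
  [[0.5,0,0],[0,0,0],1],
  [[0.5,0,0],[0,0,0],1],
  [[0.5,0,0],[0,0,0],1],
  [[0.5,0,0],[0,0,0],1],
  [[0.5,0,0],[0,0,0],1],
  [[0.5,0,0],[0,0,0],1],
  [[0.5,0,0],[0,0,0],1],
  [[0.5,0,0],[0,0,0],1],
  [[0.5,0,0],[0,0,0],1],
  [[0.5,0,0],[0,0,0],1],
])

```text
time_s: 10.35
tcp_pos: [0.4745, 0.2587, 0.1813]
orientation: [1.0, 0.004, -0.016, 0.0]
force: [-7.3, -0.5, 11.3]
width: 0.0235
grip_force: 60.0
```

```bash
python3 - <<'E'
from h import *
t=cap('top'); s=cap('scene')
st=robot.sense();print(st['width'],st['force'],st['torque'],st['tcp_pos'],R.from_quat(st['orientation']).as_euler('xyz'))
b=cv2.resize(s['img'][230:360,380:470],None,fx=4,fy=4,interpolation=cv2.INTER_CUBIC)
cv2.imwrite('pics/g.png',b)
E
```

```text
0.023454376048588393 [-3.36449045 -0.35211176  6.16365901] [-0.31178504 -0.05089062 -0.10270086] [0.47530001 0.25869385 0.1813262 ] [3.14155764 0.03010181 0.00776427]
```

View pics/g.png

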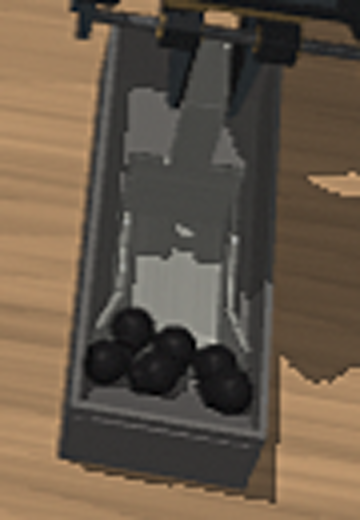

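The picture shows the knobs heaped at the mouth against the slope: two well onto the pan edge at (130,327) and (175,345), the rest at the lip. Next I push to the slope and ride up it while tilting the mouth up.

```bash
cat >> h.py <<'E'
def tcp_from_mouth(m,psi,tilt):
    r=tool(psi,tilt); return np.asarray(m)+r.apply([-.1335,0,-.1762]),r
def mouth(p,r): return np.asarray(p)-r.apply([-.1335,0,-.1762])
def path(wps):
    p,r=Tpose(); print('mouth now',mouth(p,r).round(4))
    for m,psi,t,n in wps:
        q,rr=tcp_from_mouth(m,psi,t); p,r=rows(p,r,q,rr,n)
E
python3 - <<'E'
from h import *
p,r=Tpose(); m=mouth(p,r); y=.2587
path([((m[0]+.012,y,m[2]),.0076,.03,2),((m[0]+.034,y,m[2]+.024),.0076,-.2,6),((m[0]+.034,y,.075),.0076,-.40,4),((m[0]+.03,y,.2),.0076,-.40,5)])
E
```

```text
mouth now [0.6034 0.2597 0.0012]
[[[0.6, 0.05, -0.02], [0.0, 0.0, 0.0]], [[0.6, 0.06, -0.01], [0.0, 0.0, 0.0]]]
[[[-0.26, 0.0, 0.17], [0.0, 0.038, 0.0]], [[-0.26, 0.0, 0.16], [0.0, 0.038, 0.0]], [[-0.27, 0.0, 0.15], [0.0, 0.038, 0.0]], [[-0.28, 0.0, 0.15], [0.0, 0.038, 0.0]], [[-0.28, 0.01, 0.13], [0.0, 0.038, 0.0]], [[-0.28, 0.0, 0.13], [0.0, 0.038, 0.0]]]
[[[-0.56, 0.0, -0.47], [-0.0, 0.051, 0.0]], [[-0.54, 0.0, -0.5], [-0.0, 0.051, 0.0]], [[-0.51, 0.0, -0.52], [-0.0, 0.051, 0.0]], [[-0.49, 0.0, -0.55], [-0.0, 0.051, 0.0]]]
[[[0.91, -0.0, -2.33], [-0.0, -0.0, 0.0]], [[0.9, -0.0, -2.33], [-0.0, -0.0, 0.0]], [[0.91, -0.0, -2.33], [-0.0, -0.0, 0.0]], [[0.9, -0.0, -2.34], [-0.0, -0.0, 0.0]], [[0.91, -0.0, -2.33], [-0.0, -0.0, 0.0]]]
```

Request:
jog_arm([
  [[0.6,0,0],[0,0,0],1],
  [[0.6,0,0],[0,0,0],1],
  [[-0.2,0,0.16],[0,0.04,0],1],
  [[-0.2,0,0.16],[0,0.04,0],1],
  [[-0.26,0,0.15],[0,0.04,0],1],
  [[-0.26,0,0.15],[0,0.04,0],1],
  [[-0.28,0,0.13],[0,0.04,0],1],
  [[-0.28,0,0.13],[0,0.04,0],1],
])

```text
time_s: 11.45
tcp_pos: [0.4737, 0.259, 0.1735]
orientation: [0.994, 0.004, 0.107, -0.001]
force: [-15.2, -10.3, 55.3]
width: 0.0234
grip_force: 60.0
```

```bash
python3 - <<'E'
from h import *
s=cap('scene')
st=robot.sense();print(st['width'],st['force'],st['torque'],st['tcp_pos'],R.from_quat(st['orientation']).as_euler('xyz'),mouth(*Tpose(st)))
b=cv2.resize(s['img'][230:360,380:470],None,fx=4,fy=4,interpolation=cv2.INTER_CUBIC)
cv2.imwrite('pics/h.png',b)
E
```

```text
0.023447818058939994 [-13.81282712  -5.98181318  53.95378305] [-1.01839157  0.50875468 -0.22966706] [0.47302477 0.25889493 0.17328646] [-3.14043951 -0.21688822  0.00820764] [0.64130654 0.26047935 0.02994273]
```

View pics/h.png

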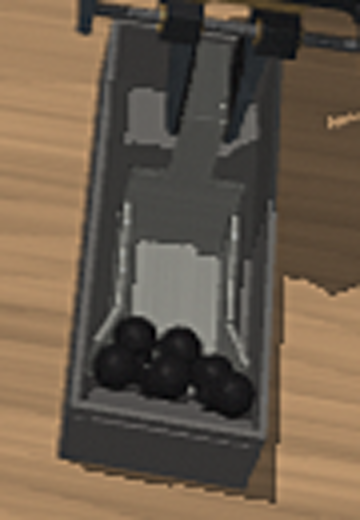

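The picture shows all six knobs gathered on or at the lip, from (105,365) to (235,390). The heel presses at 54 N, so I'll lift and tilt back.

```bash
python3 - <<'E'
from h import *
y=.2605
path([((.650,y,.044),.008,-.28,3),((.650,y,.09),.008,-.45,4),((.645,y,.2),.008,-.45,5)])
E
```

```text
mouth now [0.6413 0.2605 0.0299]
[[[0.02, -0.01, -0.1], [-0.0, 0.021, 0.0]], [[0.03, -0.0, -0.1], [-0.0, 0.021, 0.0]], [[0.02, -0.01, -0.11], [-0.0, 0.021, 0.0]]]
[[[-0.38, -0.0, -0.48], [-0.0, 0.043, 0.0]], [[-0.36, -0.0, -0.49], [-0.0, 0.043, 0.0]], [[-0.33, -0.0, -0.51], [-0.0, 0.043, 0.0]], [[-0.32, -0.0, -0.52], [-0.0, 0.043, 0.0]]]
[[[0.87, -0.0, -2.02], [-0.0, -0.0, -0.0]], [[0.87, -0.0, -2.02], [-0.0, -0.0, -0.0]], [[0.87, -0.01, -2.02], [-0.0, -0.0, -0.0]], [[0.87, -0.0, -2.03], [-0.0, -0.0, -0.0]], [[0.88, -0.01, -2.02], [-0.0, -0.0, -0.0]]]
```

Request:
jog_arm([
  [[0,0,-0.2],[0,0.02,0],1],
  [[0.02,0,-0.1],[0,0.02,0],1],
  [[0.02,0,-0.1],[0,0.02,0],1],
  [[-0.38,0,-0.48],[0,0.043,0],1],
  [[-0.36,0,-0.49],[0,0.043,0],1],
  [[-0.33,0,-0.51],[0,0.043,0],1],
  [[-0.32,0,-0.52],[0,0.043,0],1],
  [[0.4,0,-1],[0,0,0],1],
  [[0.8,0,-2],[0,0,0],1],
  [[0.8,0,-2],[0,0,0],1],
  [[0.8,0,-2],[0,0,0],1],
  [[0.8,0,-2],[0,0,0],1],
  [[0,0,0],[0,0,0],1],
  [[0,0,0],[0,0,0],1],
])

```text
time_s: 13.25
tcp_pos: [0.4465, 0.2583, 0.285]
orientation: [0.976, 0.004, 0.219, -0.001]
force: [1.3, 0.6, -2.4]
width: 0.0237
grip_force: 60.0
```

```bash
python3 - <<'E'
from h import *
s=cap('scene','s_after.png');t=cap('top','t_after.png')
st=robot.sense();print(st['width'],st['force'],st['torque'],st['tcp_pos'],R.from_quat(st['orientation']).as_euler('xyz'),mouth(*Tpose(st)))
a=cv2.resize(s['img'][190:360,360:480],None,fx=3.3,fy=3.3,interpolation=cv2.INTER_CUBIC)
b=cv2.resize(t['img'][160:330,170:290],None,fx=3.3,fy=3.3,interpolation=cv2.INTER_CUBIC)
cv2.imwrite('pics/i.png',np.hstack([a,b]))
# dark blobs
for n,c,(x0,x1,y0,y1) in[('scene',s,(360,480,190,360)),('top',t,(185,245,170,300))]:
    m=(c['img'].max(2)<38).astype(np.uint8)[y0:y1,x0:x1]
    k,_,st_,ce=cv2.connectedComponentsWithStats(m)
    print(n,[(ce[i].round(1)+[x0,y0],st_[i,2:]) for i in range(1,k) if st_[i,4]>12])
E
```

```text
0.0233331095673199 [-1.0482653   0.34241786 -1.84935533] [ 0.05055634  0.67411873 -0.01465201] [0.44640839 0.25826525 0.28480164] [ 3.14060802 -0.44045155  0.00809537] [0.64228451 0.25967748 0.18233583]
scene [(array([435. , 190.9]), array([11,  3, 31], dtype=int32)), (array([461.2, 192.8]), array([12,  7, 67], dtype=int32)), (array([449.2, 207.4]), array([ 5, 22, 48], dtype=int32)), (array([436. , 209.5]), array([ 5, 21, 27], dtype=int32)), (array([432.1, 262.8]), array([ 25,  19, 289], dtype=int32)), (array([417.8, 295.8]), array([11,  8, 70], dtype=int32))]
top [(array([206.8, 226. ]), array([ 23,  18, 251], dtype=int32)), (array([222.9, 230.3]), array([ 3,  6, 15], dtype=int32)), (array([193.1, 246.5]), array([ 4,  7, 18], dtype=int32)), (array([205.4, 249.7]), array([12, 13, 87], dtype=int32)), (array([188.3, 252.6]), array([10,  9, 27], dtype=int32)), (array([212.4, 265.7]), array([ 50,  34, 564], dtype=int32)), (array([188.3, 261.3]), array([ 9,  2, 13], dtype=int32)), (array([191.8, 281.1]), array([17,  9, 33], dtype=int32)), (array([208.1, 293.9]), array([10, 12, 14], dtype=int32))]
```

```bash
python3 - <<'E'
from h import *
path([((.575,.2597,.19),.008,-.25,6),((.575,.0,.19),-.2,-.25,11),((.51,-.25,.17),-.46,-.25,11)])
E
```

```text
mouth now [0.6423 0.2597 0.1823]
[[[-0.36, -0.01, -0.96], [0.0, -0.032, -0.0]], [[-0.4, -0.01, -0.95], [0.0, -0.032, -0.0]], [[-0.42, -0.0, -0.94], [0.0, -0.032, -0.0]], [[-0.46, -0.01, -0.92], [0.0, -0.032, -0.0]], [[-0.48, -0.0, -0.91], [0.0, -0.032, -0.0]], [[-0.51, -0.01, -0.89], [0.0, -0.032, -0.0]]]
[[[0.01, 2.04, 0.01], [-0.005, 0.0, 0.018]], [[0.05, 2.04, 0.02], [-0.005, 0.0, 0.018]], [[0.09, 2.03, 0.03], [-0.005, 0.0, 0.018]], [[0.12, 2.03, 0.03], [-0.005, 0.0, 0.018]], [[0.16, 2.03, 0.05], [-0.005, 0.0, 0.018]], [[0.2, 2.03, 0.05], [-0.005, 0.0, 0.018]], [[0.24, 2.02, 0.07], [-0.005, 0.0, 0.018]], [[0.27, 2.02, 0.08], [-0.005, 0.0, 0.018]], [[0.31, 2.01, 0.08], [-0.005, 0.0, 0.018]], [[0.34, 2.0, 0.1], [-0.005, 0.0, 0.018]], [[0.38, 2.0, 0.1], [-0.005, 0.0, 0.018]]]
[[[-0.12, 1.94, 0.17], [-0.005, 0.0, 0.023]], [[-0.08, 1.94, 0.18], [-0.005, 0.0, 0.023]], [[-0.04, 1.94, 0.19], [-0.005, 0.0, 0.023]], [[0.01, 1.94, 0.19], [-0.005, 0.0, 0.023]], [[0.05, 1.94, 0.21], [-0.005, 0.0, 0.023]], [[0.1, 1.94, 0.21], [-0.005, 0.0, 0.023]], [[0.14, 1.93, 0.22], [-0.005, 0.0, 0.023]], [[0.19, 1.93, 0.24], [-0.005, 0.0, 0.023]], [[0.23, 1.92, 0.24], [-0.005, 0.0, 0.023]], [[0.28, 1.91, 0.26], [-0.005, 0.0, 0.023]], [[0.32, 1.91, 0.26], [-0.005, 0.0, 0.023]]]
```

Request:
jog_arm([
  [[-0.36,0,-0.96],[0,-0.032,0],1],
  [[-0.4,0,-0.95],[0,-0.032,0],1],
  [[-0.42,0,-0.94],[0,-0.032,0],1],
  [[-0.46,0,-0.92],[0,-0.032,0],1],
  [[-0.48,0,-0.91],[0,-0.032,0],1],
  [[-0.51,0,-0.89],[0,-0.032,0],1],
  [[0,1.0,0],[-0.005,0,0.018],1],
  [[0.1,2.1,0],[-0.005,0,0.018],1],
  [[0.1,2.1,0],[-0.005,0,0.018],1],
  [[0.1,2.1,0],[-0.005,0,0.018],1],
  [[0.2,2.1,0],[-0.005,0,0.018],1],
  [[0.2,2.1,0.1],[-0.005,0,0.018],1],
  [[0.2,2.1,0.1],[-0.005,0,0.018],1],
  [[0.3,2.1,0.1],[-0.005,0,0.018],1],
  [[0.3,2.1,0.1],[-0.005,0,0.018],1],
  [[0.3,2.1,0.1],[-0.005,0,0.018],1],
  [[0.4,2.1,0.1],[-0.005,0,0.018],1],
])

```text
time_s: 15.48
tcp_pos: [0.4048, 0.0354, 0.3281]
orientation: [0.987, -0.098, 0.124, 0.015]
force: [0.8, 0.6, -2.3]
width: 0.0233
grip_force: 60.0
```

```bash
python3 - <<'E'
from h import *
st=robot.sense();print(st['width'],st['force'],st['tcp_pos'],R.from_quat(st['orientation']).as_euler('xyz'),st['qpos'])
path([((.51,-.25,.16),-.46,-.2,12),((.515,-.25,.11),-.46,.25,5),((.53,-.26,.07),-.46,.6,5),((.535,-.262,.065),-.46,.95,5)])
E
```

```text
0.02334954573384928 [ 0.82093736  0.64402934 -2.27903881] [0.40475545 0.03537693 0.32810079] [ 3.13618927 -0.25021171 -0.19816174] [-0.02782254  0.04891315  1.9234596  -0.05929477  0.92421846  1.77171758]
mouth now [5.742e-01 4.000e-04 1.904e-01]
[[[-0.05, 1.8, 0.19], [-0.004, -0.004, 0.021]], [[-0.01, 1.8, 0.19], [-0.004, -0.004, 0.021]], [[0.02, 1.8, 0.2], [-0.004, -0.004, 0.021]], [[0.06, 1.8, 0.21], [-0.004, -0.004, 0.021]], [[0.1, 1.79, 0.21], [-0.004, -0.004, 0.021]], [[0.14, 1.79, 0.22], [-0.004, -0.004, 0.021]], [[0.18, 1.79, 0.23], [-0.004, -0.004, 0.021]], [[0.22, 1.78, 0.23], [-0.004, -0.004, 0.021]], [[0.26, 1.78, 0.24], [-0.004, -0.004, 0.021]], [[0.29, 1.77, 0.24], [-0.004, -0.004, 0.021]], [[0.33, 1.76, 0.25], [-0.004, -0.004, 0.021]], [[0.38, 1.75, 0.26], [-0.004, -0.004, 0.021]]]
[[[1.69, -0.04, 0.19], [-0.001, -0.09, 0.001]], [[1.7, -0.04, 0.04], [-0.001, -0.09, 0.001]], [[1.69, -0.04, -0.11], [-0.001, -0.09, 0.001]], [[1.68, -0.04, -0.27], [-0.001, -0.09, 0.001]], [[1.64, -0.04, -0.42], [-0.001, -0.09, 0.001]]]
[[[1.91, 0.04, -0.01], [0.0, -0.07, -0.0]], [[1.91, 0.04, -0.14], [0.0, -0.07, -0.0]], [[1.9, 0.05, -0.28], [0.0, -0.07, -0.0]], [[1.87, 0.04, -0.41], [0.0, -0.07, -0.0]], [[1.84, 0.05, -0.54], [0.0, -0.07, -0.0]]]
[[[1.52, -0.01, -0.68], [-0.0, -0.07, -0.0]], [[1.46, -0.01, -0.78], [-0.0, -0.07, -0.0]], [[1.41, -0.01, -0.88], [-0.0, -0.07, -0.0]], [[1.34, -0.01, -0.98], [-0.0, -0.07, -0.0]], [[1.27, -0.01, -1.07], [-0.0, -0.07, -0.0]]]
```

Request:
jog_arm([
  [[0,1.8,0.2],[0,-0.004,0.021],1],
  [[0,1.8,0.2],[-0.004,-0.004,0.021],1],
  [[0,1.8,0.2],[-0.004,-0.004,0.021],1],
  [[0.1,1.8,0.2],[-0.004,-0.004,0.021],1],
  [[0.1,1.8,0.2],[-0.004,-0.004,0.021],1],
  [[0.1,1.8,0.2],[-0.004,-0.004,0.021],1],
  [[0.2,1.8,0.2],[-0.004,-0.004,0.021],1],
  [[0.2,1.8,0.2],[-0.004,-0.004,0.021],1],
  [[0.3,1.8,0.2],[-0.004,-0.004,0.021],1],
  [[0.3,1.8,0.2],[-0.004,-0.004,0.021],1],
  [[0.3,1.8,0.3],[-0.004,-0.004,0.021],1],
  [[0.4,1.7,0.3],[-0.004,-0.004,0.021],1],
  [[0,0,0],[0,0,0],1],
])

```text
time_s: 17.1
tcp_pos: [0.3621, -0.1771, 0.3061]
orientation: [0.969, -0.225, 0.098, 0.018]
force: [0.1, -0.0, -3.9]
width: 0.0234
grip_force: 60.0
```

```bash
python3 - <<'E'
from h import *
st=robot.sense();print(st['force'],st['qpos'])
path([((.515,-.25,.11),-.46,.25,5),((.53,-.26,.07),-.46,.6,5),((.535,-.262,.065),-.46,.95,5)])
E
```

```text
[ 0.12602811 -0.04514357 -3.89385433] [-0.63320157  0.08594773  1.94466689  0.05459746  0.91586193  1.36514377]
mouth now [ 0.5116 -0.249   0.16  ]
[[[1.67, -0.05, 0.18], [-0.002, -0.09, 0.001]], [[1.68, -0.05, 0.03], [-0.002, -0.09, 0.001]], [[1.67, -0.05, -0.12], [-0.002, -0.09, 0.001]], [[1.66, -0.05, -0.27], [-0.002, -0.09, 0.001]], [[1.63, -0.05, -0.41], [-0.002, -0.09, 0.001]]]
[[[1.91, 0.05, -0.01], [0.0, -0.07, -0.0]], [[1.91, 0.04, -0.15], [0.0, -0.07, -0.0]], [[1.89, 0.05, -0.28], [0.0, -0.07, -0.0]], [[1.87, 0.04, -0.42], [0.0, -0.07, -0.0]], [[1.84, 0.05, -0.54], [0.0, -0.07, -0.0]]]
[[[1.52, -0.01, -0.68], [0.0, -0.07, -0.0]], [[1.46, -0.01, -0.78], [0.0, -0.07, -0.0]], [[1.41, -0.01, -0.89], [0.0, -0.07, -0.0]], [[1.34, -0.01, -0.98], [0.0, -0.07, -0.0]], [[1.26, -0.01, -1.07], [0.0, -0.07, -0.0]]]
```

Request:
jog_arm([
  [[1.7,0,0.2],[0,-0.09,0],1],
  [[1.7,0,0],[0,-0.09,0],1],
  [[1.7,0,-0.1],[0,-0.09,0],1],
  [[1.7,0,-0.3],[0,-0.09,0],1],
  [[1.6,0,-0.4],[0,-0.09,0],1],
  [[1.9,0,0],[0,-0.07,0],1],
  [[1.9,0,-0.1],[0,-0.07,0],1],
  [[1.9,0,-0.3],[0,-0.07,0],1],
  [[1.9,0,-0.4],[0,-0.07,0],1],
  [[1.8,0,-0.5],[0,-0.07,0],1],
  [[1.5,0,-0.7],[0,-0.07,0],1],
  [[1.5,0,-0.8],[0,-0.07,0],1],
  [[1.4,0,-0.9],[0,-0.07,0],1],
  [[1.3,0,-1],[0,-0.07,0],1],
  [[1.3,0,-1],[0,-0.07,0],1],
  [[0,0,0],[0,0,0],1],
  [[0,0,0],[0,0,0],1],
  [[0,0,0],[0,0,0],1],
  [[0,0,0],[0,0,0],1],
])

```text
time_s: 19.48
tcp_pos: [0.5952, -0.2888, 0.2773]
orientation: [0.868, -0.198, -0.444, -0.106]
force: [0.2, -0.5, -1.6]
width: 0.0233
grip_force: 60.0
```

```bash
python3 - <<'E'
from h import *
st=robot.sense();print(st['force'],st['qpos'],st['tcp_pos'],R.from_quat(st['orientation']).as_euler('xyz'))
# retreat: level at height
path([((.50,-.245,.12),-.46,.3,9),((.45,-.22,.17),-.46,0,5)])
E
```

```text
[ 0.2294761  -0.53379248 -1.62414188] [-0.52118717  1.00753663  0.61558749 -0.0799291   2.46352721  1.46129675] [ 0.59517206 -0.28883224  0.2772704 ] [-3.1260943   0.94743761 -0.440377  ]
mouth now [ 0.5374 -0.2586  0.066 ]
[[[-1.62, 0.01, 1.3], [-0.0, 0.072, 0.001]], [[-1.71, 0.02, 1.18], [-0.0, 0.072, 0.001]], [[-1.8, 0.02, 1.05], [-0.0, 0.072, 0.001]], [[-1.87, 0.02, 0.92], [-0.0, 0.072, 0.001]], [[-1.93, 0.02, 0.78], [-0.0, 0.072, 0.001]], [[-1.98, 0.02, 0.64], [-0.0, 0.072, 0.001]], [[-2.02, 0.02, 0.5], [-0.0, 0.072, 0.001]], [[-2.04, 0.03, 0.35], [-0.0, 0.072, 0.001]], [[-2.07, 0.03, 0.21], [-0.0, 0.072, 0.001]]]
[[[-2.29, -0.0, 0.32], [-0.001, 0.06, 0.0]], [[-2.3, -0.01, 0.18], [-0.001, 0.06, 0.0]], [[-2.31, -0.01, 0.05], [-0.001, 0.06, 0.0]], [[-2.3, -0.0, -0.1], [-0.001, 0.06, 0.0]], [[-2.3, -0.01, -0.23], [-0.001, 0.06, 0.0]]]
```

Request:
jog_arm([
  [[-2.4,0,-1.7],[0,0,0],1],
  [[-1.6,0,1.3],[0,0.072,0],1],
  [[-1.7,0,1.2],[0,0.072,0],1],
  [[-1.8,0,1.1],[0,0.072,0],1],
  [[-1.9,0,0.9],[0,0.072,0],1],
  [[-1.9,0,0.8],[0,0.072,0],1],
  [[-2,0,0.6],[0,0.072,0],1],
  [[-2,0,0.5],[0,0.072,0],1],
  [[-2,0,0.4],[0,0.072,0],1],
  [[-2,0,0.2],[0,0.072,0],1],
  [[-2.3,0,0.3],[0,0.06,0],1],
  [[-2.3,0,0.2],[0,0.06,0],1],
  [[-2.3,0,0],[0,0.06,0],1],
  [[-2.3,0,-0.1],[0,0.06,0],1],
  [[-2.3,0,-0.2],[0,0.06,0],1],
  [[0,0,0],[0,0,0],1],
])

```text
time_s: 21.48
tcp_pos: [0.3293, -0.1602, 0.3749]
orientation: [0.974, -0.225, 0.001, -0.004]
force: [0.0, -0.3, -0.7]
width: 0.0238
grip_force: 60.0
```

```bash
python3 - <<'E'
from h import *
np.set_printoptions(precision=4,suppress=True)
s=cap('scene','s2.png');t=cap('top','t2.png')
st=robot.sense();print(st['force'],st['tcp_pos'],R.from_quat(st['orientation']).as_euler('xyz'),mouth(*Tpose(st)))
for n,c,(x0,x1,y0,y1),z in[('bin scene',s,(395,455,235,350),.017),('carton top',t,(375,460,190,260),.018),('bin top',t,(190,238,178,288),.017),('carton scene',s,(160,255,220,300),.018)]:
    m=(c['img'].max(2)<38).astype(np.uint8)[y0:y1,x0:x1]
    k,_,q,ce=cv2.connectedComponentsWithStats(m)
    for i in range(1,k):
        if q[i,4]>10: print(n,ce[i].round(1)+[x0,y0],q[i,2:],onz(c,*(ce[i]+[x0,y0]),z)[:2])
a=[cv2.resize(c['img'][y0:y1,x0:x1],(400,300),interpolation=cv2.INTER_CUBIC) for c,x0,x1,y0,y1 in[(s,365,485,240,330),(s,155,275,215,305),(t,180,300,190,280),(t,360,480,180,270)]]
cv2.imwrite('pics/j.png',np.vstack([np.hstack(a[:2]),np.hstack(a[2:])]))
E
```

```text
[ 0.0211 -0.0999 -2.339 ] [ 0.331  -0.1613  0.3747] [-3.1326  0.0002 -0.4533] [ 0.4517 -0.2184  0.1985]
bin scene [439.6 266.4] [10 12 85] [0.4464 0.2938]
bin scene [433.3 278.5] [12 10 88] [0.4858 0.2803]
bin scene [418.  294.7] [11 10 90] [0.5398 0.2471]
carton top [422.2 205. ] [10  8 21] [ 0.6034 -0.2865]
carton top [437.  209.8] [ 9  8 25] [ 0.5906 -0.3261]
carton top [415.2 212.4] [10  9 32] [ 0.5838 -0.2675]
bin top [219.  230.7] [11  9 65] [0.537  0.2512]
bin top [205.7 251.2] [11  9 72] [0.4828 0.286 ]
bin top [201.  266.1] [ 9 11 75] [0.4436 0.298 ]
carton scene [180.7 269.6] [10  2 17] [ 0.5801 -0.3282]
```

Three knobs remain in the bin: scene (440,266), (433,278), (418,295), confirmed in the top view. Three are in the carton: top (422,205), (437,210), (415,212). All six are accounted for. Now set the scoop down.

```bash
python3 - <<'E'
from h import *
p,r=Tpose(); p,r=rows(p,r,[.4115,0,.33],tool(0),9); rows(p,r,[.4115,0,.18],tool(0),7)
E
```

```text
[[[0.02, -2.0, 0.51], [-0.001, -0.0, -0.05]], [[0.12, -2.0, 0.51], [-0.001, -0.0, -0.05]], [[0.22, -1.99, 0.51], [-0.001, -0.0, -0.05]], [[0.32, -1.97, 0.51], [-0.001, -0.0, -0.05]], [[0.41, -1.96, 0.51], [-0.001, -0.0, -0.05]], [[0.51, -1.93, 0.51], [-0.001, -0.0, -0.05]], [[0.61, -1.91, 0.5], [-0.001, -0.0, -0.05]], [[0.7, -1.87, 0.5], [-0.001, -0.0, -0.05]], [[0.8, -1.84, 0.5], [-0.001, -0.0, -0.05]]]
[[[-0.0, -0.0, 2.14], [0.0, -0.0, -0.0]], [[-0.0, -0.0, 2.14], [0.0, -0.0, -0.0]], [[-0.01, -0.0, 2.14], [0.0, -0.0, -0.0]], [[-0.0, -0.0, 2.15], [0.0, -0.0, -0.0]], [[-0.01, -0.0, 2.14], [0.0, -0.0, -0.0]], [[-0.0, -0.0, 2.15], [0.0, -0.0, -0.0]], [[-0.01, -0.01, 2.14], [0.0, -0.0, -0.0]]]
```

Request:
jog_arm([
  [[0,-2,0.5],[0,0,-0.05],1],
  [[0.1,-2,0.5],[0,0,-0.05],1],
  [[0.2,-2,0.5],[0,0,-0.05],1],
  [[0.3,-2,0.5],[0,0,-0.05],1],
  [[0.4,-2,0.5],[0,0,-0.05],1],
  [[0.5,-1.9,0.5],[0,0,-0.05],1],
  [[0.6,-1.9,0.5],[0,0,-0.05],1],
  [[0.7,-1.9,0.5],[0,0,-0.05],1],
  [[0.8,-1.8,0.5],[-0.01,0,-0.05],1],
  [[0,0,2.1],[0,0,0],1],
  [[0,0,2.1],[0,0,0],1],
  [[0,0,2.1],[0,0,0],1],
  [[0,0,2.1],[0,0,0],1],
  [[0,0,2.1],[0,0,0],1],
  [[0,0,2.1],[0,0,0],1],
  [[0,0,1],[0,0,0],1],
  [[0,0,0],[0,0,0],1],
])

```text
time_s: 23.7
tcp_pos: [0.4117, 0.0007, 0.1944]
orientation: [1.0, -0.002, 0.001, 0.001]
force: [0.4, -0.1, -2.6]
width: 0.0233
grip_force: 60.0
```

```bash
python3 - <<'E'
from h import *
st=robot.sense();print(st['force'],st['tcp_pos'],R.from_quat(st['orientation']).as_euler('xyz'),st['qpos'])
E
```

```text
[ 0.36851548 -0.13899674 -2.59430466] [0.41170458 0.00065748 0.1944    ] [ 3.14048481e+00 -1.99765883e-03 -3.00426754e-03] [-1.43126406e-01  3.51714539e-01  1.96816962e+00 -1.11921271e-03
  8.19575999e-01  1.43143832e+00]
```

Request:
jog_arm([
  [[0,0,0.7],[0,0,0],1],
  [[0,0,0.7],[0,0,0],1],
  [[0,0,0.1],[0,0,0],1],
  [[0,0,0.1],[0,0,0],1],
  [[0,0,0.1],[0,0,0],1],
])

```text
time_s: 24.32
tcp_pos: [0.4112, 0.0007, 0.1783]
orientation: [1.0, -0.001, 0.001, 0.001]
force: [-6.5, 0.3, 12.9]
width: 0.0237
grip_force: 60.0
```

Request:
jog_arm([
  [[0,0,0],[0,0,0],0.6],
  [[0,0,0],[0,0,0],0.3],
  [[0,0,0],[0,0,0],0],
  [[0,0,0],[0,0,0],0],
  [[0,0,0],[0,0,0],0],
  [[0,0,0],[0,0,0],0],
  [[0,0,-2.5],[0,0,0],0],
  [[0,0,-2.5],[0,0,0],0],
  [[0,0,-2.5],[0,0,0],0],
  [[0,0,-2.5],[0,0,0],0],
])

```text
time_s: 25.58
tcp_pos: [0.4107, 0.0008, 0.2788]
orientation: [1.0, -0.002, 0.001, 0.001]
force: [0.7, -0.0, -0.2]
width: 0.0913
grip_force: 0.0
```

```bash
python3 - <<'E'
from h import *
np.set_printoptions(precision=4,suppress=True)
s=cap('scene','s3.png');t=cap('top')
st=robot.sense();print(st['force'],st['tcp_pos'],st['width'])
# expected scoop pose -> predicted pixels
o=np.array([.4115+.0785,.0005,0])
for n,P in[('mouthL',(.055,.043,.04)),('mouthR',(.055,-.043,.04)),('floorL',(.055,.03,0)),('floorR',(.055,-.03,0)),('backL',(-.052,.033,.06)),('backR',(-.052,-.033,.06))]: print(n,proj(s,o+P),proj(t,o+P))
b=cv2.resize(s['img'][190:330,220:400],None,fx=4.4,fy=4.2,interpolation=cv2.INTER_CUBIC)
cv2.imwrite('pics/k.png',b)
E
```

```text
[-0.3093 -0.1222  0.502 ] [0.4118 0.0007 0.2799] 0.0910644215913974
mouthL [333.5647 277.28  ] [297.5259 226.5568]
mouthR [298.1206 271.5072] [330.7327 226.4529]
floorL [327.7464 285.7193] [302.7768 227.9325]
floorR [303.6146 281.7448] [325.3795 227.8613]
backL [337.1699 236.882 ] [301.3382 267.7094]
backR [310.9581 232.8227] [327.2808 267.612 ]
```

View pics/k.png

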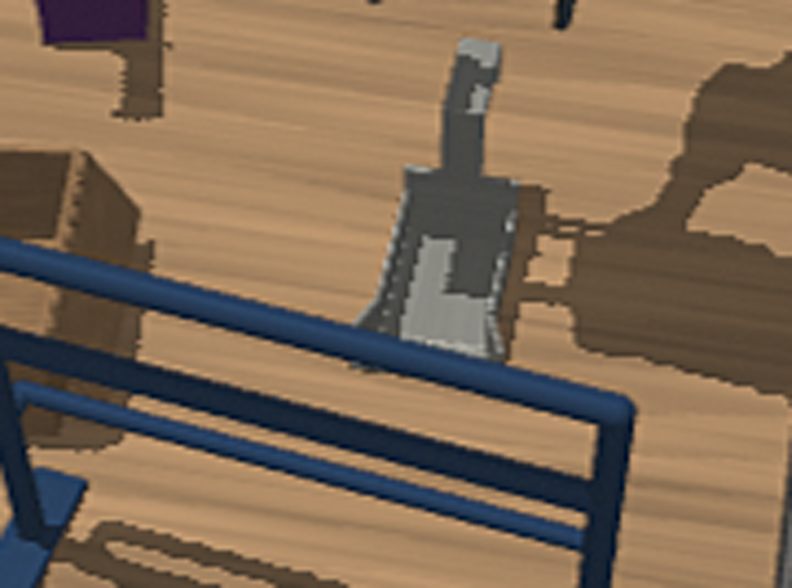

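The scoop stands upright and free. Back-plate corners are at scene (311.6,230.1) and (337.8,232.9), slightly toward the robot from prediction.

```bash
python3 - <<'E'
from h import *
np.set_printoptions(precision=4,suppress=True)
s=cap('scene');t=cap('top')
g=lambda u,v:(220+u/4.4-.4,190+v/4.2-.4)
print('back',[onz(s,*g(*p),.06)[:2] for p in[(405,169),(520,182)]])
print('handle rear',[onz(s,*g(*p),.12)[:2] for p in[(460,38),(502,44)]])
print('mouthL rim/floor',onz(s,*g(500,330),.04)[:2],onz(s,*g(500,357),0)[:2])
# metal in top: bright low-saturation pixels
hsv=cv2.cvtColor(t['img'],cv2.COLOR_BGR2HSV); m=((hsv[...,1]<60)&(hsv[...,2]>70)).astype(np.uint8); m[:205]=0;m[300:]=0;m[:,:270]=0;m[:,350:]=0
for y in range(218,285,3):
    r=np.nonzero(m[y])[0]; print(y,(r.min(),r.max(),len(r)) if r.size else None,end=' ')
print(proj(t,(.545,.0435,.04)),proj(t,(.545,-.0425,.04)))
E
```

```text
back [array([ 0.4283, -0.0327]), array([0.4253, 0.0329])]
handle rear [array([ 0.373 , -0.0123]), array([0.373 , 0.0116])]
mouthL rim/floor [0.519  0.0382] [0.51   0.0381]
218 None 221 None 224 None 227 None 230 None 233 (np.int64(297), np.int64(329), 29) 236 (np.int64(298), np.int64(328), 28) 239 (np.int64(300), np.int64(327), 27) 242 (np.int64(278), np.int64(327), 37) 245 (np.int64(277), np.int64(325), 43) 248 (np.int64(276), np.int64(325), 43) 251 (np.int64(275), np.int64(349), 63) 254 (np.int64(275), np.int64(349), 70) 257 (np.int64(274), np.int64(349), 73) 260 (np.int64(274), np.int64(349), 73) 263 (np.int64(273), np.int64(349), 75) 266 (np.int64(273), np.int64(349), 74) 269 (np.int64(272), np.int64(349), 76) 272 (np.int64(272), np.int64(349), 77) 275 (np.int64(272), np.int64(349), 75) 278 (np.int64(271), np.int64(349), 77) 281 (np.int64(271), np.int64(349), 77) 284 (np.int64(271), np.int64(349), 77) [297.5259 226.5568] [330.7327 226.4529]
```

Request:
jog_arm([
  [[2.6,0,0],[0,0,0],0],
  [[2.6,0,0],[0,0,0],0],
  [[2.5,0,0],[0,0,0],0],
  [[0,0,2.5],[0,0,0],0],
  [[0,0,2.5],[0,0,0],0],
  [[0,0,2.5],[0,0,0],0],
  [[0,0,2.5],[0,0,0],0],
  [[0,0,2.5],[0,0,0],0],
  [[0,0,2.5],[0,0,0],0],
  [[0,0,2],[0,0,0],0],
  [[0,0,1],[0,0,0],0],
  [[0,0,0.8],[0,0,0],0],
  [[0,0,0],[0,0,0],0],
])

```text
time_s: 27.4
tcp_pos: [0.4883, 0.0003, 0.0899]
orientation: [1.0, -0.002, 0.001, 0.001]
force: [0.3, 0.3, 0.1]
width: 0.0913
grip_force: 0.0
```

Request:
jog_arm([
  [[0,0,0],[0,0,0],0.2],
  [[0,0,0],[0,0,0],0.4],
  [[0,0,0],[0,0,0],1],
  [[0,0,0],[0,0,0],1],
  [[0,0,0],[0,0,0],1],
  [[0,0,-1],[0,0,0],1],
  [[0,0,-2],[0,0,0],1],
  [[0,0,-2],[0,0,0],1],
  [[0,0,-2.5],[0,0,0],1],
  [[0,0,-2.5],[0,0,0],1],
  [[0,0,-2.5],[0,0,0],1],
  [[0,0,0],[0,0,0],1],
], grip_force=50)

```text
time_s: 28.9
tcp_pos: [0.4887, 0.0004, 0.2169]
orientation: [1.0, -0.001, 0.003, 0.001]
force: [-0.3, 0.8, -1.8]
width: 0.0659
grip_force: 50.0
```

```bash
python3 - <<'E'
from h import *
st=robot.sense();print(st['force'],st['torque'],st['tcp_pos'],st['width'],st['grip_force'],R.from_quat(st['orientation']).as_euler('xyz'),st['qpos'])
E
```

```text
[-0.26229066  0.78044037 -1.8083576 ] [ 0.04409454 -0.08824988 -0.01823838] [4.88667624e-01 4.25248447e-04 2.16931334e-01] 0.06589578469655546 49.99827682971954 [ 3.13997609e+00 -6.23224594e-03 -2.92908930e-03] [-1.20905313e-01  4.01208601e-01  1.77104358e+00 -1.06200294e-03
  9.62961537e-01  1.45342886e+00]
```

Request:
jog_arm([
  [[0,0,0],[0,0,-0.08],1],
  [[0,0,0],[0,0,-0.16],1],
  [[0,0,0],[0,0,-0.16],1],
  [[0,0,0],[0,0,-0.16],1],
  [[0,0,0],[0,0,-0.16],1],
  [[0,0,0],[0,0,-0.16],1],
  [[0,0,0],[0,0,-0.16],1],
  [[0,0,0],[0,0,-0.16],1],
  [[0,0,0],[0,0,-0.16],1],
  [[0,0,0],[0,0,-0.16],1],
  [[0,0,0],[0,0,-0.16],1],
  [[0,0,0],[0,0,-0.16],1],
  [[0,0,0],[0,0,-0.16],1],
  [[0,0,0],[0,0,-0.16],1],
  [[0,0,0],[0,0,-0.16],1],
  [[0,0,0],[0,0,-0.16],1],
  [[0,0,0],[0,0,-0.16],1],
  [[0,0,0],[0,0,-0.16],1],
  [[0,0,0],[0,0,-0.16],1],
  [[0,0,0],[0,0,-0.07],1],
])

```text
time_s: 31.4
tcp_pos: [0.4874, 0.0005, 0.2143]
orientation: [0.055, 0.998, -0.0, 0.001]
force: [0.3, -0.2, -2.0]
width: 0.0658
grip_force: 50.0
```

```bash
python3 - <<'E'
from h import *
np.set_printoptions(precision=4,suppress=True)
st=robot.sense();p,r=Tpose(st);print(p,r.as_euler('xyz'),st['width'],st['qpos'])
s=cap('scene','s4.png')
# scoop (metal) blob in scene: bounding extents of handle; predict from grip s=8.5 
x,y=r.as_matrix()[:2,0],r.as_matrix()[:2,1]
def W(sx,sy,sz): 
    q=r.apply([sx-.0085,-sy if False else sy,0]); return np.array([p[0]+q[0],p[1]+q[1],p[2]-.09+sz])
for n,P in[('rearA',(-.108,.012,.12)),('rearB',(-.108,-.012,.12)),('neckA',(-.05,.012,.12)),('lipbot',(-.108,0,.088))]: print(n,W(*P),proj(s,W(*P)))
hsv=cv2.cvtColor(s['img'],cv2.COLOR_BGR2HSV); m=((hsv[...,1]<50)&(hsv[...,2]>75)).astype(np.uint8)
u=proj(s,W(-.08,0,.12)).astype(int); x0,y0=u[0]-30,u[1]-25
k,lab,q,ce=cv2.connectedComponentsWithStats(m[y0:y0+55,x0:x0+60])
for i in range(1,k):
    if q[i,4]>20:
        c=cv2.findContours((lab==i).astype(np.uint8),0,1)[0][0].reshape(-1,2)+[x0,y0]
        print(q[i],'corners',cv2.boxPoints(cv2.minAreaRect(c)).tolist())
E
```

```text
[0.4874 0.0005 0.2143] [-3.1407  0.0014  3.0308] 0.06578153173611415 [-0.121   0.4053  1.7736 -0.0011  0.9613 -1.5804]
rearA [ 0.6046 -0.0004  0.2443] [310.525  240.3614]
rearB [ 0.6019 -0.0243  0.2443] [299.2073 237.5415]
neckA [0.5469 0.006  0.2443] [318.9727 219.5065]
lipbot [ 0.6032 -0.0124  0.2123] [304.9819 248.5956]
[ 19  14  35  32 526] corners [[298.0, 248.0], [298.0, 217.0], [332.0, 217.0], [332.0, 248.0]]
```

Request:
jog_arm([
  [[0,0,-0.2],[0,0,0],1],
  [[-1.5,-0.2,0],[0,0,0],1],
  [[-1.5,-0.2,0],[0,0,0],1],
  [[-1.5,-0.2,0],[0,0,0],1],
  [[-1.5,-0.2,0],[0,0,0],1],
  [[-1,-0.1,0],[0,0,0],1],
  [[-1,0,0],[0,0,0],1],
  [[-1,0,0],[0,0,0],1],
  [[0,0,0],[0,0,0],1],
])

```text
time_s: 32.58
tcp_pos: [0.577, -0.0188, 0.2174]
orientation: [0.057, 0.998, -0.001, 0.002]
force: [0.4, 0.8, -3.1]
width: 0.0659
grip_force: 50.0
```

```bash
python3 - <<'E'
from h import *
np.set_printoptions(precision=4,suppress=True)
st=robot.sense();p,r=Tpose(st);print(p,r.as_euler('xyz'),st['force'],st['torque'],st['width'])
print('to go',r.inv().apply(np.array([.599,-.021,.2155])-p)*100)
# handle top tip seen in scene between upper and middle bars: print metal extent
s=cap('scene','s5.png')
def W(sx,sy,sz):
    q=r.apply([sx-.0085,sy,0]); return np.array([p[0]+q[0],p[1]+q[1],p[2]-.09+sz])
for n,P in[('tipA',(-.108,.012,.12)),('tipB',(-.108,-.012,.12)),('lipA',(-.108,.012,.088)),('lipB',(-.108,-.012,.088))]: print(n,W(*P),proj(s,W(*P)))
hsv=cv2.cvtColor(s['img'],cv2.COLOR_BGR2HSV); m=((hsv[...,1]<60)&(hsv[...,2]>60)).astype(np.uint8)
u=proj(s,W(-.108,0,.104)).astype(int)
for y in range(u[1]-14,u[1]+14,2): rr=np.nonzero(m[y,u[0]-30:u[0]+30])[0]+u[0]-30; print(y,(rr.min(),rr.max(),rr.size) if rr.size else None,end=' ')
E
```

```text
[ 0.577  -0.0188  0.2174] [-3.1407  0.0034  3.027 ] [ 0.4265  0.7769 -3.11  ] [ 0.1191  0.0443 -0.0206] 0.06591109348769973
to go [-2.2052  0.0326  0.1977]
tipA [ 0.6942 -0.0202  0.2474] [291.2007 273.8541]
tipB [ 0.6914 -0.044   0.2474] [279.3635 270.7101]
lipA [ 0.6942 -0.0202  0.2154] [291.6631 283.1922]
lipB [ 0.6914 -0.044   0.2154] [280.1076 280.0865]
263 (np.int64(285), np.int64(314), 30) 265 (np.int64(292), np.int64(314), 23) 267 (np.int64(300), np.int64(314), 15) 269 (np.int64(308), np.int64(314), 7) 271 (np.int64(280), np.int64(281), 2) 273 (np.int64(280), np.int64(288), 9) 275 (np.int64(280), np.int64(296), 17) 277 (np.int64(255), np.int64(303), 26) 279 (np.int64(262), np.int64(309), 33) 281 (np.int64(270), np.int64(312), 35) 283 (np.int64(278), np.int64(311), 32) 285 (np.int64(289), np.int64(310), 22) 287 (np.int64(292), np.int64(310), 16) 289 (np.int64(256), np.int64(309), 10)
```

Request:
jog_arm([
  [[-0.6,0,0.05],[0,0,0],1],
  [[-0.6,0,0.05],[0,0,0],1],
  [[-0.5,0,0],[0,0,0],1],
  [[-0.5,0,0],[0,0,0],1],
  [[0,0,0],[0,0,0],1],
])

```text
time_s: 33.25
tcp_pos: [0.5987, -0.0213, 0.2165]
orientation: [0.057, 0.998, -0.001, 0.002]
force: [-0.3, -0.4, -2.8]
width: 0.0657
grip_force: 50.0
```

Request:
jog_arm([
  [[0,0,0.5],[0,0,0],1],
  [[0,0,0.5],[0,0,0],1],
  [[0,0,0.5],[0,0,0],1],
  [[0,0,0],[0,0,0],1],
])

```text
time_s: 33.75
tcp_pos: [0.598, -0.0213, 0.201]
orientation: [0.057, 0.998, -0.0, 0.001]
force: [0.1, 0.0, -2.5]
width: 0.0659
grip_force: 50.0
```

Request:
jog_arm([
  [[0,0,0.5],[0,0,0],1],
  [[0,0,0.5],[0,0,0],1],
  [[0,0,0.4],[0,0,0],1],
  [[0,0,0],[0,0,0],1],
])

```text
time_s: 34.25
tcp_pos: [0.5982, -0.0213, 0.1871]
orientation: [0.057, 0.998, -0.001, 0.001]
force: [0.8, 0.2, -1.8]
width: 0.0659
grip_force: 50.0
```

Request:
jog_arm([
  [[0,0,0.2],[0,0,0],1],
  [[0,0,0.2],[0,0,0],1],
  [[0,0,0.1],[0,0,0],1],
  [[0,0,0.1],[0,0,0],1],
  [[0,0,0],[0,0,0],1],
])

```text
time_s: 34.88
tcp_pos: [0.5984, -0.0213, 0.1815]
orientation: [0.057, 0.998, -0.001, 0.001]
force: [-0.4, 0.3, -2.7]
width: 0.0658
grip_force: 50.0
```

Request:
jog_arm([
  [[0,0,0.1],[0,0,0],1],
  [[0,0,0.1],[0,0,0],1],
  [[0,0,0],[0,0,0],1],
])

```text
time_s: 35.25
tcp_pos: [0.5986, -0.0214, 0.1797]
orientation: [0.057, 0.998, -0.001, 0.002]
force: [-0.5, 0.0, 1.5]
width: 0.0658
grip_force: 50.0
```

Request:
jog_arm([
  [[0,0,0.05],[0,0,0],1],
  [[0,0,0],[0,0,0],0.26],
  [[0,0,0],[0,0,0],0.22],
  [[0,0,0],[0,0,0],0.18],
  [[0,0,0],[0,0,0],0.1],
  [[0,0,0],[0,0,0],0],
  [[0,0,0],[0,0,0],0],
  [[0,0,0],[0,0,0],0],
  [[0,0,0],[0,0,0],0],
], grip_force=10)

```text
time_s: 36.38
tcp_pos: [0.5984, -0.0213, 0.179]
orientation: [0.057, 0.998, -0.001, 0.002]
force: [-0.4, -0.6, 0.5]
width: 0.0913
grip_force: 0.0
```

```bash
python3 - <<'E'
from h import *
np.set_printoptions(precision=4,suppress=True)
st=robot.sense();print(st['force'],st['tcp_pos'],st['width'],st['grip_force'])
E
```

```text
[-0.406  -0.566   0.5416] [ 0.5984 -0.0213  0.179 ] 0.09131884510850989 0.0
```

Request:
jog_arm([
  [[0,0,-1],[0,0,0],0],
  [[0,0,-1.5],[0,0,0],0],
  [[0,0,-2],[0,0,0],0],
  [[0,0,-2],[0,0,0],0],
  [[0,0,-2],[0,0,0],0],
  [[1,0,-2],[0,0,0],0],
  [[2,0,-2],[0,0,0],0],
  [[3,0,-1],[0,0,0],0],
  [[3,0,0],[0,0,0],0],
  [[3,0,0],[0,0,0],0],
  [[3,0,0],[0,0,0],0],
  [[0,0,0],[0,0,0],0],
])

```text
time_s: 37.88
tcp_pos: [0.4468, -0.0037, 0.3144]
orientation: [0.057, 0.998, -0.001, 0.001]
force: [0.7, -0.5, 0.2]
width: 0.0913
grip_force: 0.0
```

```bash
python3 - <<'E'
from h import *
np.set_printoptions(precision=4,suppress=True)
st=robot.sense();print(st['force'],st['tcp_pos'],st['width'])
s=cap('scene','s6.png');t=cap('top','t6.png')
u=np.array([.9934,-.1147]);v=np.array([.1147,.9934]);B=np.array([.694,-.032]); yh=-.032+.02
def W(sx,sy,sz): # hung level, hook at rack x -.003
    rx=-(sx+.079)-.003; q=B+rx*u+(0.0+sy)*v; return np.array([q[0],q[1],.09+sz])
for n,P in[('mouthA',(.055,.043,.04)),('mouthB',(.055,-.043,.04)),('backA',(-.052,.033,.06)),('backB',(-.052,-.033,.06)),('floorA',(.055,.03,0)),('floorB',(.055,-.03,0))]: print(n,W(*P),'scene',proj(s,W(*P)),'top',proj(t,W(*P)))
for n,c,(x0,x1,y0,y1) in[('scene',s,(240,360,190,330)),('top',t,(285,365,140,240))]:
    hsv=cv2.cvtColor(c['img'],cv2.COLOR_BGR2HSV); m=((hsv[...,1]<60)&(hsv[...,2]>60)).astype(np.uint8)[y0:y1,x0:x1]
    k,lab,q,ce=cv2.connectedComponentsWithStats(m)
    for i in range(1,k):
        if q[i,4]>25: print(n,q[i][:2]+[x0,y0],q[i][2:],'quad',(cv2.boxPoints(cv2.minAreaRect(np.argwhere(lab==i)[:,::-1].astype(np.float32)))+[x0,y0]).round(1).tolist())
for n,c,(x0,x1,y0,y1),z in[('bin',s,(395,455,235,350),.017),('carton top',t,(375,460,190,260),.018)]:
    m=(c['img'].max(2)<38).astype(np.uint8)[y0:y1,x0:x1]
    k,_,q,ce=cv2.connectedComponentsWithStats(m)
    for i in range(1,k):
        if q[i,4]>10: print(n,q[i,2:],onz(c,*(ce[i]+[x0,y0]),z)[:2])
E
```

```text
[ 0.6719 -0.4944  0.1707] [ 0.4468 -0.0037  0.3144] 0.09129623857050094
mouthA [0.5628 0.0264 0.13  ] scene [326.0261 259.6577] top [303.6359 215.8763]
mouthB [ 0.553 -0.059  0.13 ] scene [289.4875 250.2329] top [338.5765 219.7849]
backA [0.668  0.0042 0.15  ] scene [306.7475 292.321 ] top [312.5933 171.9877]
backB [ 0.6604 -0.0613  0.15  ] scene [276.8656 284.228 ] top [339.5588 175.0099]
floorA [0.5613 0.0135 0.09  ] scene [320.1864 268.6055] top [308.9961 218.1977]
floorB [ 0.5545 -0.0461  0.09  ] scene [295.3464 262.1102] top [332.7453 220.8541]
scene [317 268] [ 9  7 26] quad [[317.0, 268.0], [325.0, 268.0], [325.0, 274.0], [317.0, 274.0]]
scene [274 272] [ 47  32 683] quad [[273.6, 295.4], [280.4, 270.4], [320.2, 281.2], [313.4, 306.3]]
scene [277 301] [ 29  12 114] quad [[276.1, 304.0], [277.2, 300.3], [305.7, 308.5], [304.7, 312.2]]
top [304 155] [  36   66 1395] quad [[303.7, 216.1], [311.2, 153.1], [344.4, 157.0], [337.0, 220.1]]
top [285 218] [  79   22 1144] quad [[285.0, 218.0], [363.0, 218.0], [363.0, 239.0], [285.0, 239.0]]
bin [10 12 85] [0.4464 0.2937]
bin [12 10 88] [0.4858 0.2803]
bin [12 11 93] [0.5397 0.2467]
carton top [ 8  8 15] [ 0.6032 -0.2919]
carton top [10  8 36] [ 0.5889 -0.322 ]
carton top [10  9 33] [ 0.5837 -0.2676]
```

The scoop hangs as predicted: its mouth corners in the top view match the level-hung pose within about 2 px. Three knobs are in the carton and three in the bin.

```bash
python3 -c "
from h import *
print(robot.hand_in())"
```

```text
the job is handed in; nothing more can be done
None
```

The job is handed in at about 38 s of the 72 s allowed, with no verdict returned: three knobs are in the carton, three in the bin, and the metal scoop hangs about level and square on the rack's middle bar, pan on the robot's side.

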